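# Load coated plates into the lamp station with a lifter

## Robot

A 6-joint arm with a two-finger parallel gripper is mounted at the origin on the work surface. World frame = base frame: x ahead of the robot, y to its left, z up, the work surface at z = 0. Lengths are in m, angles in degrees, forces in N, time in s.
With the tool pointing down it reaches from about 0.4 to 0.825 m from the base axis. Payload 7 kg.
Tool frame: the origin (TCP) lies on the centre line of the jaws, within the pads' length; the fingertips stand 22 mm ahead of it and the grasp point (between the pads) lies 3 mm ahead of it (ctrl.finger_overhang is the distance from the TCP to the fingertips, in m); z points along the fingers, y is the line along which they close (so a half turn about z gives the same grasp; the last joint's range is limited). The gripper opens to 88 mm and grips with 3 to 60 N. Pads are 19 mm wide; open, the fingers measure 130 mm over their backs; the gripper's body (78 mm by 193 mm) begins 47 mm behind the grasp point.
Start: joints at [88.585, 20.546, 0.682, 0, -70.136, -16.507], TCP at [0.208, 0.642, 0.249] pointing down, gripper open.
Joint ranges: [-176.03, 176.03], [-82.01, 121.73], [-58.28, 71.71], [-173.87, 95.51], [-174.79, -0.11], [-173.66, 173.66]. Speed limits (degrees/s): [136.94, 136.94, 172.46, 180, 180, 180].

## Interface

Orientations are given as [roll, pitch, yaw] about the fixed x, y, z axes, in that order (R = Rz(yaw) Ry(pitch) Rx(roll)).
In Python, from plant import ctrl gives the robot as it stands. The module is installed in compiled form; this text tells all that it offers.
- The arm moves only by the shell command python3 -m creep 'ROWS'. ROWS is JSON, a list of rows, each an object with "grip": the closure, from 0 (fully open) to 1 (shut); "delta_pos": the shift along the tool's x, y, z scaled (see below), a list of three; "rotation": the turn, a rotation vector about the tool's x, y, z scaled (see below), a list of three. A call has 1 to 5 rows; each row is the pose to reach, as a shift and turn from the pose commanded when the call began, along the tool's axes at that moment; what a row does not reach only later rows make up. The controller multiplies each number of a shift by 10 cm and each number of a turn by pi/2 rad. A row lasts 1/10 s, in which the tool goes at most 50 mm and 8.59 degrees, less where a joint would pass 70% of its speed; a pose out of reach is approached as far as the arm can. A call with a number of a shift or a turn outside -1 to 1 is refused whole. A call with a gripper value outside its range is refused whole. The fingers move at their own pace and stop on an object; the grip force is fixed at half the most. Time passes only in rows, so rows that repeat a pose let the fingers close. It gives the time, the measured TCP pose, the force, the opening and the grip force at its end, in the units of the state.
- ctrl.get_obs(): the state, without advancing time (a new reading comes with each control period).
- ctrl.snapshot(name): name is "scene" or "top"; returns a dict with "color" (384x512x3 uint8, red, green, blue), "intrinsics" (3x3 intrinsics, pixels), "R" (3x3) and "t" (3): a world point X has camera coordinates R X + t. Camera axes: x right, y down, z forward; pixel columns grow to the right and rows downward; lengths in m; the calibration is good to about 2 mm. A picture is of the moment at which its call begins. There is no depth.
- ctrl.close_job(): hands the job in; it is judged then, once.
The state is a dict: "clock": time; "joint_pos": joint angles; "qvel": joint speeds; "tau": joint torques, N m; "tool_pos": TCP position; "orientation": TCP orientation; "force": force on the tool from outside, world axes, zero at the start; "moment": the same for the moment, N m; "opening": finger opening in m; "gripper_force": force on a finger pad.
Only numpy, scipy, OpenCV 4.12 (cv2) and the standard library are available. Lean on these libraries where they do the work, as an engineer would, in place of code of your own. Each camera call takes 0.05 s, during which the arm holds its last target. There are 200 camera calls.

## Task

Load the freshly clear-coated plates for curing: loosen the red latch knob, pull the blue tray all the way out, and with the orange-handled lifter slid under each plate, lift them all one by one from the bench and set them flat on the tray, side by side. Then lay the lifter back on its black mat, push the tray fully home under the lamp and turn the knob back to lock it. The coating is wet, so the gripper must never touch a plate, and leave the hammer, brush and spray can where they are.

Things in the scene. Friction and masses are not known exactly. Their poses are not given: they have to be found in the camera images.
- tray (a joint): slide of the blue tray in m: 0 = fully home under the lamp, 0.11 = fully out (end stop). It comes out along the tray's own -y (to the robot's right), against about 1.5 N of friction, and stays where left. Its only handle is the latch knob that rides on it
- tray_deck (a point): middle of the tray's deck, on its upper face, 40 mm above the bench; moves with the tray. x along its length (away from the robot), y = push-home direction, z up. Deck inside the rim: 240 (x) x 84 mm (y), three plates fit in a row; rim 5 mm high, 6 mm thick, all round. At home the lamp hangs over the tray's +y edge, over 0.17 m high, x -60 to +140 mm; nothing above the tray when out
- latch (a joint): latch knob angle in rad: 0 = locked (end stop), 1.4 = fully loosened (end stop); grows counter-clockwise seen from above; friction 0.06 N m, stays where left. Locked, its brass dog under the tray's tab stands behind a yellow keeper and holds the tray home; from 1.1 rad it is clear. Locked too early, it stops the tray short of home
- latch_grip (a point): grip point in the knob's upright red bar, on the knob's axis, 84 mm above the bench, 9 mm below the bar's top; rides on the tray (x = -172, y = -15 mm from tray_deck, the end nearest the robot). The bar is 42 mm long along this point's x, 14 mm thick along its y, 46 mm high; the point turns with the knob
- plate1: bright aluminium plate 66 x 66 x 4 mm on four feet (10 mm diameter, 16 mm high, centres 27 mm from the middle in x and y: 44 mm free between feet, so the blade fits under from any side); 20 mm high, about 90 g. Origin: middle, at the feet's soles; x, y along its edges, z up. Starts flat on the bench (z = 0). Two or three plates are present; an absent one has no pose
- plate2: bright aluminium plate 66 x 66 x 4 mm on four feet (10 mm diameter, 16 mm high, centres 27 mm from the middle in x and y: 44 mm free between feet, so the blade fits under from any side); 20 mm high, about 90 g. Origin: middle, at the feet's soles; x, y along its edges, z up. Starts flat on the bench (z = 0). Two or three plates are present; an absent one has no pose
- plate3: bright aluminium plate 66 x 66 x 4 mm on four feet (10 mm diameter, 16 mm high, centres 27 mm from the middle in x and y: 44 mm free between feet, so the blade fits under from any side); 20 mm high, about 90 g. Origin: middle, at the feet's soles; x, y along its edges, z up. Starts flat on the bench (z = 0). Two or three plates are present; an absent one has no pose
- lifter: flat lifter (spatula), 130 g. Steel blade 90 x 36 x 3 mm; at its rear edge a neck 20 mm wide (x -48 to -40) carries an orange handle parallel to the blade: 18 mm wide (y), 24 mm high, x -46 to -141, underside 43 mm above the blade's underside. Origin: middle of the blade's underside, x to the tip, z up. Let go on a level surface it stands by itself on its blade; starts on the mat
- lifter_grip (a point): middle of the lifter's handle: 100 mm behind the lifter's origin and 55 mm above the blade's underside; same axes as the lifter
- mat: black rubber mat fixed on the bench, 240 (x) x 90 (y) x 3 mm, the lifter's place; origin at the middle of its underside, x along its length
- hammer: hammer with blue handle, 260 mm long, lying on the bench; not to be moved; origin mid-length at the underside, x from handle to head
- brush: wire brush with wooden handle, 200 mm long, lying on the bench; not to be moved; origin mid-length at the underside, x from handle to bristles
- spray: spray can 52 mm diameter, 120 mm high, with a red label, standing; not to be moved; origin at the middle of its underside

How it is judged (in metres and radians):
On the way, in this order (a step that is already met when the one before it is completed fails the run):
1. the latch knob is loosened (value of joint latch above 1.1 rad), for 0.2 s.
2. the tray is pulled out (value of joint tray above 0.095 m), for 0.2 s.
3. all plates lie flat on the tray while it is out (x of plate1 in the frame of tray_deck between -0.1 and 0.1 m and y of plate1 in the frame of tray_deck between -0.025 and 0.025 m and z of plate1 in the frame of tray_deck between -0.005 and 0.005 m and angle between each of plate1, plate2, plate3's own z axis and vertical below 0.08 rad and linear speed of each of plate1, plate2, plate3 below 0.03 m/s and x of plate2 in the frame of tray_deck between -0.1 and 0.1 m and y of plate2 in the frame of tray_deck between -0.025 and 0.025 m and z of plate2 in the frame of tray_deck between -0.005 and 0.005 m and x of plate3 in the frame of tray_deck between -0.1 and 0.1 m and y of plate3 in the frame of tray_deck between -0.025 and 0.025 m and z of plate3 in the frame of tray_deck between -0.005 and 0.005 m and value of joint tray above 0.085 m), for 0.2 s.
4. the tray is fully home (value of joint tray below 0.006 m), for 0.2 s.
5. the latch knob is locked (value of joint latch below 0.15 rad and value of joint tray below 0.006 m), for 0.2 s.
At the end, for the whole second after the job is handed in: every plate rests flat (within 0.08 rad) on its feet on the tray's deck, inside the rim and not on another plate; the tray is within 6 mm of home, the knob within 0.15 rad of locked, and the lifter stands on its blade with the blade's middle over the mat (within 100 mm along and 45 mm across) (all of step 5 and x of plate1 in the frame of tray_deck between -0.1 and 0.1 m and y of plate1 in the frame of tray_deck between -0.025 and 0.025 m and z of plate1 in the frame of tray_deck between -0.005 and 0.005 m and angle between each of plate1, plate2, plate3's own z axis and vertical below 0.08 rad and linear speed of each of plate1, plate2, plate3 below 0.03 m/s and x of plate2 in the frame of tray_deck between -0.1 and 0.1 m and y of plate2 in the frame of tray_deck between -0.025 and 0.025 m and z of plate2 in the frame of tray_deck between -0.005 and 0.005 m and x of plate3 in the frame of tray_deck between -0.1 and 0.1 m and y of plate3 in the frame of tray_deck between -0.025 and 0.025 m and z of plate3 in the frame of tray_deck between -0.005 and 0.005 m and x of lifter in the frame of mat between -0.1 and 0.1 m and y of lifter in the frame of mat between -0.045 and 0.045 m and z of lifter in the frame of mat below 0.012 m and angle between lifter's own z axis and vertical below 0.1 rad); the robot touches nothing.
It fails at once if the gripper touches a plate (contact force between the fingers and plate1 above 1 N or contact force between the fingers and plate2 above 1 N or contact force between the fingers and plate3 above 1 N).
It fails at once if a bystander is moved more than 30 mm (distance of any of hammer, brush, spray from where it was at the start of the episode above 0.03 m).
Of plate1, plate2, plate3 only 2 to 3 are there at a start; the rules pass over those that are not, and their reading is None.
At some moment in a run one of plate1, plate2, plate3 may be knocked a few centimetres aside while the robot is not near it.
It also fails if it takes over 210 s, if anything falls off the work surface, if the arm or the gripper's body presses on something with over 40 N, if the wrist force passes 120 N, or if a joint passes its speed limit or range.

## Working session

There is one attempt and no reset: what is moved stays moved. The work goes in short steps, Python scripts to look and compute and a shell command to move; the robot and the scene stay as the last step left them, time stands still between calls to the robot, and variables do not carry over. Pictures are saved under pics/ and viewed, at most 14 in all, crops included, and the job is handed in when it is done.

```bash
mkdir -p pics
cat > h.py <<'E'
import numpy as np, cv2
from plant import ctrl
from scipy.spatial.transform import Rotation as Ro
def snap(n,f=None):
    s=ctrl.snapshot(n)
    if f: cv2.imwrite('pics/'+f,s['color'][:,:,::-1])
    return s
def ray(s,u,v,z):
    K,R,t=map(np.array,(s['intrinsics'],s['R'],s['t']))
    d=R.T@np.linalg.solve(K,[u,v,1.]);c=-R.T@t
    return c+d*(z-c[2])/d[2]
def proj(s,P):
    K,R,t=map(np.array,(s['intrinsics'],s['R'],s['t']))
    q=K@(R@np.array(P,float)+t);return q[:2]/q[2]
def cen(s): return -np.array(s['R']).T@np.array(s['t'])
E
python3 - <<'E'
from h import *
for n in('scene','top'):
    s=snap(n,n+'0.png');print(n,cen(s),np.array(s['intrinsics'])[0,0])
    im=s['color'];cv2.imwrite(f'pics/{n}0.png',cv2.resize(im[:,:,::-1],(800,600),interpolation=cv2.INTER_CUBIC))
o=ctrl.get_obs();print(o)
E
```

```text
scene [ 1.23687725 -0.91853014  1.17983332] 476.6288867012039
top [0.34453573 0.00164019 1.41735939] 434.2461039938636
{'clock': 0.1, 'joint_pos': array([ 8.85850714e+01,  2.05866048e+01,  6.38661247e-01, -1.86141003e-02,
       -7.01352662e+01, -1.65079190e+01]), 'qvel': array([ 0.00111573, -0.03991459,  0.22003794,  0.10716252,  0.02499488,
        0.04305165]), 'tau': array([-1.63155983e-03, -5.84160447e+01,  2.93749970e+01,  7.01568067e+00,
        1.01555811e-02, -5.74494743e-05]), 'tool_pos': array([0.20760355, 0.64185275, 0.24771904]), 'orientation': array([ 1.79915247e+02, -6.86805149e-03, -1.79291803e+01]), 'force': array([ 0.64816114, -0.08434101, -0.04165408]), 'moment': array([ 0.02371014, -0.03371532,  0.04327564]), 'gripper_force': 0.0, 'opening': 0.08747112906518802}
```

View pics/scene0.png

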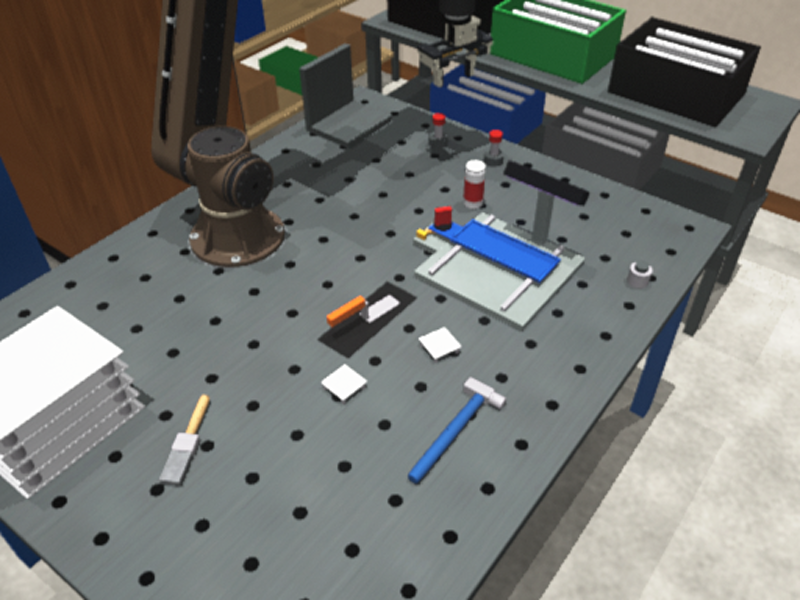

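View pics/top0.png

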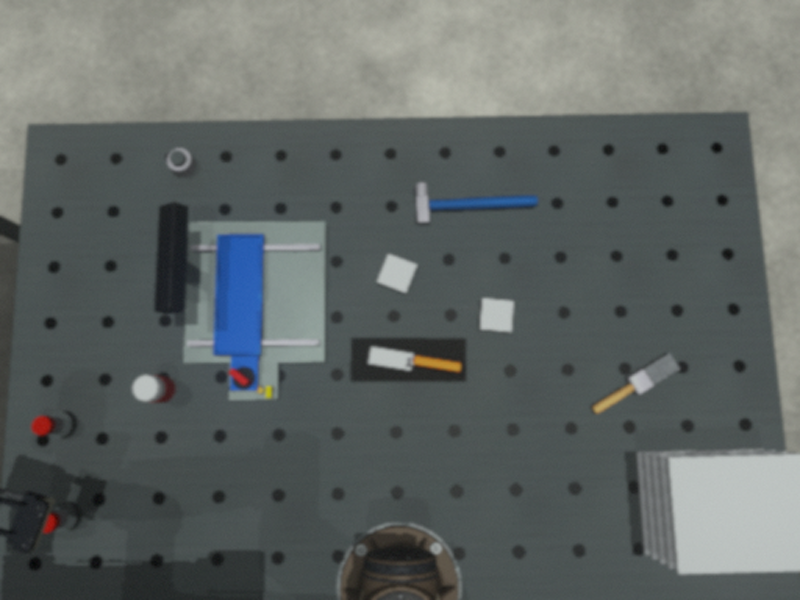

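Both views show two white plates at (397,273) and (497,315) in the top view (800 px scale). The blue tray is at (240,295), the red knob at (240,376), and the lifter on its mat has its blade at (390,358) and its handle at (437,364), pointing left (+y).

```bash
cat >> h.py <<'E'
def blobs(s,kind,roi=None,amin=15):
    """contours of a colour; roi=(u0,v0,u1,v1)"""
    im=cv2.cvtColor(s['color'],cv2.COLOR_RGB2HSV);H,S,V=[im[:,:,i].astype(int) for i in range(3)]
    m={'blue':(H>100)&(H<125)&(S>130)&(V>60),'white':(S<40)&(V>150),'orange':(H>8)&(H<22)&(S>150)&(V>120),
       'red':((H<6)|(H>172))&(S>140)&(V>80),'black':(V<40)}[kind].astype(np.uint8)
    if roi: k=np.zeros_like(m);k[roi[1]:roi[3],roi[0]:roi[2]]=1;m*=k
    c,_=cv2.findContours(m,cv2.RETR_EXTERNAL,cv2.CHAIN_APPROX_NONE)
    out=[]
    for q in sorted(c,key=cv2.contourArea,reverse=True):
        a=np.zeros_like(m);cv2.drawContours(a,[q],-1,1,-1);n=int((a*m).sum())
        if n>=amin: out.append((n,np.argwhere(a*m)[:,::-1].astype(float)))
    return out
def rect(s,pts,z):
    """world centre, size, angle (deg, of long side) of pixel set lying on plane z; pixel area moments"""
    P=np.array([ray(s,u,v,z)[:2] for u,v in pts]);c=P.mean(0)
    r=cv2.minAreaRect((P*1000).astype(np.float32))
    w,e=np.linalg.eigh(np.cov((P-c).T));d=e[:,1]
    return c.round(4),(np.array(r[0])/1000).round(4),np.array(r[1]).round(1),round(r[2],1),(np.sqrt(12*w)*1000).round(1),round(np.degrees(np.arctan2(d[1],d[0])),1)
E
python3 - <<'E'
from h import *
for n in('top','scene'):
    s=snap(n)
    for k,z in(('blue',.045),('white',.02),('orange',.07),('red',.09),('black',.003)):
        for a,p in blobs(s,k,(90,70,450,370) if n=='top' else (190,90,400,330)): print(n,k,a,p.mean(0).round(1),*rect(s,p,z))
E
```

```text
top blue 2484 [152.9 192. ] [0.5725 0.3135] [0.5505 0.3153] [ 95.2 319.4] 89.4 [ 93.7 276.2] -178.2
top blue 465 [310.2 129.5] [ 0.7689 -0.1986] [ 0.7692 -0.195 ] [ 24.5 224.4] 1.0 [ 23.3 222. ] 91.3
top blue 25 [149.4 246.9] [0.3978 0.3216] [0.3975 0.3227] [22.5 13. ] 45.0 [14.3 20.8] -138.4
top white 1449 [191.6 206.6] [0.5256 0.1931] [0.5337 0.2078] [122.3 198. ] 89.8 [ 95.5 181.9] 165.2
top white 1419 [439.9 327. ] [ 0.1324 -0.5783] [ 0.1282 -0.5739] [ 66.2 224.5] 85.0 [ 60.  222.3] 177.1
top white 513 [292.6  71.5] [ 0.9832 -0.151 ] [ 0.9809 -0.1834] [465.8  14.5] 88.9 [ 15.1 431.8] 89.6
top white 390 [317.7 201.2] [ 0.5344 -0.2162] [ 0.5345 -0.2163] [64.5 64.3] 83.5 [64.4 64.7] -154.0
top white 381 [253.6 174.4] [ 0.6273 -0.0098] [ 0.6275 -0.0099] [64.8 64.6] 67.5 [64.2 64.9] 105.5
top white 265 [249.1 228.9] [0.4493 0.0087] [0.4488 0.0057] [87.8 33.8] 79.3 [34.  81.5] 81.0
top white 149 [ 94.4 247.7] [0.4003 0.5018] [0.4011 0.5001] [48.  31.7] 2.3 [32.3 45.6] -176.7
top white 128 [410.1 244. ] [ 0.3897 -0.506 ] [ 0.3899 -0.5062] [36.2 36.4] 24.5 [35.6 36.3] -149.2
top white 13
[... 4972 characters left out ...]
16.8 18.3] 179.8
scene black 18 [239.7 230.6] [ 0.5448 -0.1221] [ 0.5439 -0.1221] [16.5 13.3] 36.7 [15.1 17.2] 73.4
scene black 17 [191.2 277.9] [ 0.5475 -0.358 ] [ 0.5481 -0.3576] [ 9.  15.5] 43.1 [10.7 17.8] 132.5
scene black 16 [339.3 219.8] [0.784  0.1175] [0.7841 0.1174] [14.4 14.5] 69.2 [14.5 17.4] -151.2
scene black 15 [255.1 177.6] [0.4257 0.1163] [0.4261 0.1162] [15.3 15.9] 71.2 [16.2 19.1] 112.7
scene black 15 [356.7 200.1] [0.7848 0.2371] [0.7842 0.237 ] [17.7 10.1] 36.8 [13.9 18.8] -146.2
scene black 15 [372.3 181.9] [0.7849 0.3558] [0.7855 0.3558] [18.4 10.9] 36.9 [15.1 19.5] -144.1
scene black 15 [202. 105.] [-0.0537  0.3566] [-0.0537  0.3566] [19.  15.8] 37.1 [21.7 23.8] 162.3
```

```bash
cat >> h.py <<'E'
def plan(*tgts,start=None,step=95):
    """tgts: (x,y,z[m],yaw[deg]) tool down; prints per-call shift and turn in move units"""
    o=ctrl.get_obs()
    p,R=(np.array(o['tool_pos']),Ro.from_euler('xyz',o['orientation'],degrees=True)) if start is None else (np.array(start[:3]),Ro.from_euler('xyz',[180,0,start[3]],degrees=True))
    for t in tgts:
        d=np.array(t[:3])-p;R1=Ro.from_euler('xyz',[180,0,t[3]],degrees=True);w=(R.inv()*R1).as_rotvec()
        n=int(np.ceil(max(np.linalg.norm(d)*1000/step,np.degrees(np.linalg.norm(w))/41)-1e-6)) or 1
        for i in range(n):
            Rn=R
            q=np.array(t[:3])-p
            s=np.round(Rn.inv().apply(q/(n-i))*10,3);v=np.round((R.inv()*R1).as_rotvec()/(n-i)/(np.pi/2),3)
            print(s.tolist(),v.tolist());p=p+Rn.apply(s/10);R=R*Ro.from_rotvec(v*np.pi/2)
        print('  ->',p.round(4),R.as_euler('xyz',degrees=True).round(1))
E
python3 - <<'E'
from h import *
plan((.412,.301,.20,-127),(.412,.301,.13,-127))
E
```

```text
[0.599, 0.523, 0.097] [0.0, -0.0, 0.242]
[0.75, 0.263, 0.096] [0.0, -0.0, 0.242]
[0.794, -0.033, 0.097] [0.0, -0.0, 0.243]
[0.725, -0.327, 0.096] [-0.0, -0.0, 0.242]
[0.551, -0.573, 0.097] [-0.0, -0.001, 0.243]
  -> [0.412 0.301 0.2  ] [-180.    0. -127.]
[0.001, 0.0, 0.7] [-0.0, 0.0, -0.0]
  -> [0.412 0.301 0.13 ] [-180.    0. -127.]
```

```bash
python3 -m creep '[{"grip":0,"delta_pos":[0.3,0.26,0.05],"rotation":[0,0,0.08]},{"grip":0,"delta_pos":[0.6,0.52,0.1],"rotation":[0,0,0.16]},{"grip":0,"delta_pos":[0.6,0.52,0.1],"rotation":[0,0,0.24]},{"grip":0,"delta_pos":[0.6,0.52,0.1],"rotation":[0,0,0.24]}]'
python3 -m creep '[{"grip":0,"delta_pos":[0.4,0.13,0.05],"rotation":[0,0,0.08]},{"grip":0,"delta_pos":[0.75,0.26,0.1],"rotation":[0,0,0.16]},{"grip":0,"delta_pos":[0.75,0.26,0.1],"rotation":[0,0,0.24]},{"grip":0,"delta_pos":[0.75,0.26,0.1],"rotation":[0,0,0.24]}]'
python3 -m creep '[{"grip":0,"delta_pos":[0.4,-0.02,0.05],"rotation":[0,0,0.08]},{"grip":0,"delta_pos":[0.8,-0.03,0.1],"rotation":[0,0,0.16]},{"grip":0,"delta_pos":[0.8,-0.03,0.1],"rotation":[0,0,0.24]},{"grip":0,"delta_pos":[0.8,-0.03,0.1],"rotation":[0,0,0.24]}]'
python3 -m creep '[{"grip":0,"delta_pos":[0.36,-0.16,0.05],"rotation":[0,0,0.08]},{"grip":0,"delta_pos":[0.72,-0.33,0.1],"rotation":[0,0,0.16]},{"grip":0,"delta_pos":[0.72,-0.33,0.1],"rotation":[0,0,0.24]},{"grip":0,"delta_pos":[0.72,-0.33,0.1],"rotation":[0,0,0.24]}]'
python3 -m creep '[{"grip":0,"delta_pos":[0.28,-0.28,0.05],"rotation":[0,0,0.08]},{"grip":0,"delta_pos":[0.55,-0.57,0.1],"rotation":[0,0,0.16]},{"grip":0,"delta_pos":[0.55,-0.57,0.1],"rotation":[0,0,0.24]},{"grip":0,"delta_pos":[0.55,-0.57,0.1],"rotation":[0,0,0.24]},{"grip":0,"delta_pos":[0.55,-0.57,0.1],"rotation":[0,0,0.24]}]'
python3 - <<'E'
from h import *
plan((.412,.301,.14,-127),(.412,.301,.085,-127))
s=snap('scene')
cv2.imwrite('pics/a.png',cv2.resize(s['color'][80:200,220:380,::-1],None,fx=5,fy=5,interpolation=cv2.INTER_CUBIC))
E
```

```text
clock: 0.6
tool_pos: [0.2494, 0.5735, 0.2388]
orientation: [-180.0, 0.0, -39.7]
force: [0.5, 0.8, -0.2]
opening: 0.0876
gripper_force: 0.0
clock: 1.0
tool_pos: [0.2904, 0.5065, 0.2288]
orientation: [-180.0, 0.0, -61.1]
force: [0.3, -0.3, 0.7]
opening: 0.0874
gripper_force: 0.0
clock: 1.4
tool_pos: [0.3316, 0.4383, 0.2187]
orientation: [-180.0, 0.0, -82.5]
force: [0.1, 0.5, 0.4]
opening: 0.0877
gripper_force: 0.0
clock: 1.8
tool_pos: [0.3735, 0.3714, 0.2087]
orientation: [-180.0, 0.0, -104.0]
force: [0.1, -0.2, 0.7]
opening: 0.0877
gripper_force: 0.0
clock: 2.3
tool_pos: [0.4148, 0.3047, 0.1988]
orientation: [-180.0, 0.0, -125.4]
force: [0.3, -0.7, -0.3]
opening: 0.0875
gripper_force: 0.0
[0.047, 0.001, 0.588] [-0.0, 0.0, 0.018]
  -> [0.412 0.301 0.14 ] [-180.    0. -127.]
[0.0, 0.0, 0.55] [-0.0, 0.0, 0.0]
  -> [0.4121 0.301  0.085 ] [-180.    0. -127.]
```

View pics/a.png

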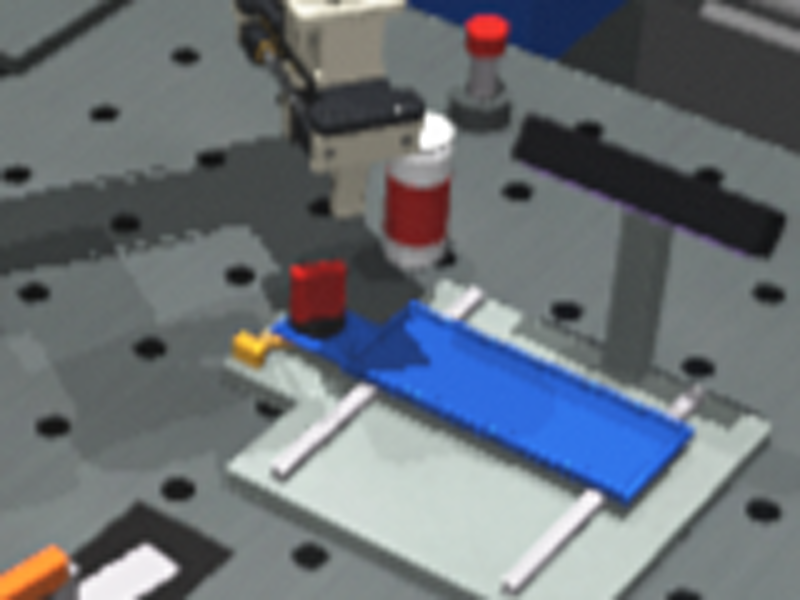

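The gripper hovers above the red bar at (318,290) in this crop. The spray can behind it, at (420,190), is clear. I'll go down and grip.

```bash
python3 -m creep '[{"grip":0,"delta_pos":[0.05,0,0.3],"rotation":[0,0,0.02]},{"grip":0,"delta_pos":[0.05,0,0.6],"rotation":[0,0,0.02]},{"grip":0,"delta_pos":[0.05,0,0.85],"rotation":[0,0,0.02]},{"grip":0,"delta_pos":[0.05,0,1.0],"rotation":[0,0,0.02]},{"grip":0,"delta_pos":[0.05,0,1.0],"rotation":[0,0,0.02]}]'
python3 -m creep '[{"grip":0,"delta_pos":[0,0,0.12],"rotation":[0,0,0]},{"grip":1,"delta_pos":[0,0,0.12],"rotation":[0,0,0]},{"grip":1,"delta_pos":[0,0,0.12],"rotation":[0,0,0]},{"grip":1,"delta_pos":[0,0,0.12],"rotation":[0,0,0]},{"grip":1,"delta_pos":[0,0,0.12],"rotation":[0,0,0]}]'
python3 -m creep '[{"grip":1,"delta_pos":[0,0,0],"rotation":[0,0,0]},{"grip":1,"delta_pos":[0,0,0],"rotation":[0,0,0]},{"grip":1,"delta_pos":[0,0,0],"rotation":[0,0,0]}]'
```

```text
clock: 2.85
tool_pos: [0.4107, 0.2992, 0.0966]
orientation: [-180.0, -0.2, -127.4]
force: [-0.1, -0.7, -0.6]
opening: 0.0876
gripper_force: 0.0
clock: 3.35
tool_pos: [0.4121, 0.2995, 0.0872]
orientation: [180.0, 0.1, -127.7]
force: [0.1, 0.4, -0.5]
opening: 0.0614
gripper_force: 0.0
clock: 3.65
tool_pos: [0.412, 0.2992, 0.0867]
orientation: [180.0, 0.0, -127.7]
force: [-1.2, 0.6, 0.5]
opening: 0.0369
gripper_force: 0.0
```

```bash
python3 -m creep '[{"grip":1,"delta_pos":[0,0,0],"rotation":[0,0,0]},{"grip":1,"delta_pos":[0,0,0],"rotation":[0,0,0]},{"grip":1,"delta_pos":[0,0,0],"rotation":[0,0,0]},{"grip":1,"delta_pos":[0,0,0],"rotation":[0,0,0]},{"grip":1,"delta_pos":[0,0,0],"rotation":[0,0,0]}]'; python3 -c "
from plant import ctrl;print(ctrl.get_obs()['moment'])"
```

```text
clock: 4.15
tool_pos: [0.4115, 0.2991, 0.0866]
orientation: [180.0, -0.0, -127.7]
force: [-5.0, 1.5, 3.0]
opening: 0.0138
gripper_force: 30.0
[0.42132169 1.87944047 0.00406626]
```

```bash
python3 -m creep '[{"grip":1,"delta_pos":[0,0,0],"rotation":[0,0,-0.08]},{"grip":1,"delta_pos":[0,0,0],"rotation":[0,0,-0.16]},{"grip":1,"delta_pos":[0,0,0],"rotation":[0,0,-0.25]},{"grip":1,"delta_pos":[0,0,0],"rotation":[0,0,-0.34]},{"grip":1,"delta_pos":[0,0,0],"rotation":[0,0,-0.42]}]'
python3 -m creep '[{"grip":1,"delta_pos":[0,0,0],"rotation":[0,0,-0.08]},{"grip":1,"delta_pos":[0,0,0],"rotation":[0,0,-0.17]},{"grip":1,"delta_pos":[0,0,0],"rotation":[0,0,-0.26]},{"grip":1,"delta_pos":[0,0,0],"rotation":[0,0,-0.35]},{"grip":1,"delta_pos":[0,0,0],"rotation":[0,0,-0.44]}]'
python3 -m creep '[{"grip":1,"delta_pos":[0,0,0],"rotation":[0,0,0]},{"grip":1,"delta_pos":[0,0,0],"rotation":[0,0,0]},{"grip":1,"delta_pos":[0,0,0],"rotation":[0,0,0]},{"grip":1,"delta_pos":[0,0,0],"rotation":[0,0,0]}]'
python3 - <<'E'
from h import *
print(ctrl.get_obs()['moment'])
plan((.4115-.0012,.299-.112,.0872,-49),step=60)
s=snap('top')
for a,p in blobs(s,'blue',(90,70,250,300)):print(a,*rect(s,p,.045))
E
```

```text
clock: 4.65
tool_pos: [0.4145, 0.2986, 0.0867]
orientation: [-179.8, -0.0, -89.6]
force: [20.1, -7.6, -9.5]
opening: 0.0139
gripper_force: 30.0
clock: 5.15
tool_pos: [0.4176, 0.3001, 0.0869]
orientation: [-179.6, -0.2, -49.9]
force: [37.0, -5.6, -22.2]
opening: 0.0137
gripper_force: 30.0
clock: 5.55
tool_pos: [0.4175, 0.3003, 0.0869]
orientation: [-179.6, -0.2, -50.2]
force: [36.3, -5.0, -21.2]
opening: 0.014
gripper_force: 30.0
[ -2.37289047 -13.27065751  -0.150165  ]
[0.412, 0.39, -0.003] [-0.002, -0.001, -0.007]
[0.408, 0.394, -0.002] [-0.003, -0.001, -0.007]
  -> [0.4103 0.187  0.0872] [180.  -0. -49.]
2130 [0.5905 0.3115] [0.5738 0.315 ] [ 95.  272.7] 89.5 [ 90.9 244.9] -175.6
```

```bash
python3 -m creep '[{"grip":1,"delta_pos":[0.05,0,0],"rotation":[0,0,0]},{"grip":1,"delta_pos":[0.2,0.15,0],"rotation":[0,0,0]},{"grip":1,"delta_pos":[0.35,0.25,0],"rotation":[0,0,0]},{"grip":1,"delta_pos":[0.5,0.38,0],"rotation":[0,0,0]},{"grip":1,"delta_pos":[0.65,0.5,0],"rotation":[0,0,0]}]'
python3 -m creep '[{"grip":1,"delta_pos":[0.1,0.08,0],"rotation":[0,0,0]},{"grip":1,"delta_pos":[0.18,0.14,0],"rotation":[0,0,0]},{"grip":1,"delta_pos":[0.24,0.19,0],"rotation":[0,0,0]},{"grip":1,"delta_pos":[0.24,0.19,0],"rotation":[0,0,0]},{"grip":1,"delta_pos":[0.24,0.19,0],"rotation":[0,0,0]}]'
python3 - <<'E'
from h import *
s=snap('top')
for a,p in blobs(s,'blue',(90,70,250,300)):print(a,*rect(s,p,.045))
E
```

```text
clock: 6.1
tool_pos: [0.4175, 0.2182, 0.0868]
orientation: [-179.7, -0.0, -50.3]
force: [10.7, 1.3, -10.7]
opening: 0.014
gripper_force: 30.0
clock: 6.6
tool_pos: [0.4177, 0.1892, 0.0868]
orientation: [-179.7, 0.1, -50.3]
force: [5.2, 7.2, -10.6]
opening: 0.014
gripper_force: 30.0
1955 [0.5971 0.202 ] [0.5764 0.2062] [ 92.7 264.2] 89.9 [ 91.1 228.6] -174.7
```

```bash
python3 -m creep '[{"grip":0,"delta_pos":[0,0,0],"rotation":[0,0,0]},{"grip":0,"delta_pos":[0,0,0],"rotation":[0,0,0]},{"grip":0,"delta_pos":[0,0,0],"rotation":[0,0,0]},{"grip":0,"delta_pos":[0,0,0],"rotation":[0,0,0]},{"grip":0,"delta_pos":[0,0,0],"rotation":[0,0,0]}]'
python3 -m creep '[{"grip":0,"delta_pos":[0,0,-0.2],"rotation":[0,0,0]},{"grip":0,"delta_pos":[0,0,-0.5],"rotation":[0,0,0]},{"grip":0,"delta_pos":[0,0,-0.8],"rotation":[0,0,0]},{"grip":0,"delta_pos":[0,0,-0.8],"rotation":[0,0,0]}]'
python3 - <<'E'
from h import *
s=snap('top')
for a,p in blobs(s,'blue',(90,70,250,300)):print(a,*rect(s,p,.045))
for a,p in blobs(s,'orange',(200,200,330,270)):print(a,*rect(s,p,.067))
for a,p in blobs(s,'red',(140,200,330,270)):print(a,*rect(s,p,.093))
for a,p in blobs(s,'white',(205,150,350,270)):print(a,*rect(s,p,.02))
plan((.433,-.0863,.17,-100.6),(.433,-.0863,.062,-100.6))
E
```

```text
clock: 7.15
tool_pos: [0.4156, 0.1865, 0.0866]
orientation: [180.0, -0.0, -50.3]
force: [0.1, -0.6, 0.0]
opening: 0.0486
gripper_force: 0.0
clock: 7.55
tool_pos: [0.4175, 0.1881, 0.1704]
orientation: [-179.6, -0.0, -50.3]
force: [0.1, -0.3, 0.8]
opening: 0.0806
gripper_force: 0.0
2011 [0.5932 0.2015] [0.5716 0.2062] [ 92.7 273.6] 89.9 [ 89.5 239.1] -174.4
181 [ 0.433  -0.0865] [ 0.4332 -0.086 ] [91.6 19. ] 79.8 [18.9 91.3] 79.6
396 [ 0.5346 -0.2163] [ 0.5345 -0.2163] [64.9 64.9] 83.5 [64.7 65.3] 141.1
392 [ 0.6277 -0.0098] [ 0.6278 -0.0096] [65.5 65.3] 67.1 [65.4 65.7] 62.2
280 [0.4493 0.0078] [0.4489 0.0059] [88.2 33.8] 79.3 [34.6 85.2] 80.2
[0.737, 0.54, -0.008] [-0.001, 0.0, 0.186]
[0.862, 0.305, -0.007] [-0.001, 0.001, 0.186]
[0.913, 0.044, -0.006] [-0.0, 0.0, 0.187]
  -> [ 0.433  -0.0862  0.17  ] [-180.     0.  -100.6]
[0.001, 0.0, 0.54] [-0.0, 0.0, -0.0]
[0.0, 0.001, 0.54] [-0.0, 0.0, -0.0]
  -> [ 0.433  -0.0863  0.062 ] [-180.     0.  -100.6]
```

```bash
python3 -m creep '[{"grip":0,"delta_pos":[0.25,0.18,0],"rotation":[0,0,0.06]},{"grip":0,"delta_pos":[0.5,0.36,0],"rotation":[0,0,0.12]},{"grip":0,"delta_pos":[0.74,0.54,0],"rotation":[0,0,0.187]},{"grip":0,"delta_pos":[0.74,0.54,0],"rotation":[0,0,0.187]}]'
python3 -m creep '[{"grip":0,"delta_pos":[0.3,0.1,0],"rotation":[0,0,0.06]},{"grip":0,"delta_pos":[0.6,0.2,0],"rotation":[0,0,0.12]},{"grip":0,"delta_pos":[0.86,0.3,0],"rotation":[0,0,0.187]},{"grip":0,"delta_pos":[0.86,0.3,0],"rotation":[0,0,0.187]}]'
python3 -m creep '[{"grip":0,"delta_pos":[0.3,0.01,0],"rotation":[0,0,0.06]},{"grip":0,"delta_pos":[0.6,0.03,0],"rotation":[0,0,0.12]},{"grip":0,"delta_pos":[0.91,0.04,0],"rotation":[0,0,0.187]},{"grip":0,"delta_pos":[0.91,0.04,0],"rotation":[0,0,0.187]},{"grip":0,"delta_pos":[0.91,0.04,0],"rotation":[0,0,0.187]}]'
python3 - <<'E'
from h import *
plan((.433,-.0863,.10,-100.5),(.433,-.0863,.062,-100.5))
E
```

```text
clock: 8.0
tool_pos: [0.4201, 0.0924, 0.1655]
orientation: [179.9, -0.0, -67.5]
force: [-0.0, -0.2, -0.5]
opening: 0.0875
gripper_force: 0.0
clock: 8.4
tool_pos: [0.4262, 0.0023, 0.1657]
orientation: [179.9, -0.0, -84.3]
force: [0.1, 0.5, 0.7]
opening: 0.0875
gripper_force: 0.0
clock: 8.9
tool_pos: [0.4324, -0.0867, 0.1659]
orientation: [179.9, -0.0, -100.8]
force: [-0.5, -0.1, -0.7]
opening: 0.088
gripper_force: 0.0
[-0.005, -0.005, 0.659] [0.001, -0.0, -0.003]
  -> [ 0.433  -0.0863  0.1   ] [-180.    -0.  -100.5]
[-0.0, -0.0, 0.38] [-0.0, -0.0, -0.0]
  -> [ 0.433  -0.0863  0.062 ] [-180.    -0.  -100.5]
```

```bash
python3 -m creep '[{"grip":0,"delta_pos":[0,0,0.25],"rotation":[0,0,0]},{"grip":0,"delta_pos":[0,-0.005,0.5],"rotation":[0,0,0]},{"grip":0,"delta_pos":[0,-0.005,0.75],"rotation":[0,0,0]},{"grip":0,"delta_pos":[0,-0.005,0.95],"rotation":[0,0,0]},{"grip":0,"delta_pos":[0,-0.005,0.95],"rotation":[0,0,0]}]'
python3 -m creep '[{"grip":0,"delta_pos":[0,0,0.09],"rotation":[0,0,0]},{"grip":1,"delta_pos":[0,0,0.09],"rotation":[0,0,0]},{"grip":1,"delta_pos":[0,0,0.09],"rotation":[0,0,0]},{"grip":1,"delta_pos":[0,0,0.09],"rotation":[0,0,0]},{"grip":1,"delta_pos":[0,0,0.09],"rotation":[0,0,0]}]'
python3 -m creep '[{"grip":1,"delta_pos":[0,0,0],"rotation":[0,0,0]},{"grip":1,"delta_pos":[0,0,0],"rotation":[0,0,0]},{"grip":1,"delta_pos":[0,0,0],"rotation":[0,0,0]},{"grip":1,"delta_pos":[0,0,0],"rotation":[0,0,0]},{"grip":1,"delta_pos":[0,0,0],"rotation":[0,0,0]}]'
python3 -m creep '[{"grip":1,"delta_pos":[0,0,0],"rotation":[0,0,0]},{"grip":1,"delta_pos":[0,0,0],"rotation":[0,0,0]},{"grip":1,"delta_pos":[0,0,0],"rotation":[0,0,0]}]'
python3 - <<'E'
from h import *
s=snap('top')
for a,p in blobs(s,'white',(205,150,350,270)):print(a,*rect(s,p,.02))
E
```

```text
clock: 9.4
tool_pos: [0.4314, -0.086, 0.0693]
orientation: [179.7, -0.1, -100.7]
force: [-0.2, 0.8, -0.4]
opening: 0.0879
gripper_force: 0.0
clock: 9.9
tool_pos: [0.4335, -0.0866, 0.0632]
orientation: [-179.9, 0.0, -100.8]
force: [0.1, -0.5, 0.8]
opening: 0.0611
gripper_force: 0.0
clock: 10.4
tool_pos: [0.4331, -0.0867, 0.0625]
orientation: [180.0, -0.0, -100.8]
force: [0.5, 1.0, -0.0]
opening: 0.0213
gripper_force: 0.0
clock: 10.7
tool_pos: [0.4331, -0.0867, 0.0625]
orientation: [180.0, -0.0, -100.8]
force: [0.9, -0.7, -0.2]
opening: 0.0178
gripper_force: 30.0
388 [ 0.6276 -0.0098] [ 0.6278 -0.0097] [65.3 65.2] 67.1 [65.  65.3] 95.7
375 [ 0.5355 -0.2176] [ 0.5345 -0.2163] [64.6 64.8] 83.0 [59.8 66.2] -143.3
49 [0.574  0.1483] [0.5758 0.1481] [ 3.3 85.8] 89.8 [ 5.6 86.3] -179.9
18 [0.4205 0.0614] [0.4206 0.061 ] [19.2  9.1] 17.7 [ 9.9 20.2] -163.9
```

```bash
python3 -m creep '[{"grip":1,"delta_pos":[0,0,-0.1],"rotation":[0,0,0]},{"grip":1,"delta_pos":[0,0,-0.3],"rotation":[0,0,0]},{"grip":1,"delta_pos":[0,0,-0.5],"rotation":[0,0,0]},{"grip":1,"delta_pos":[0,0,-0.6],"rotation":[0,0,0]},{"grip":1,"delta_pos":[0,0,-0.6],"rotation":[0,0,0]}]'
python3 - <<'E'
from h import *
s=snap('scene')
cv2.imwrite('pics/b.png',cv2.resize(s['color'][150:270,170:330,::-1],None,fx=5,fy=5,interpolation=cv2.INTER_CUBIC))
plan((.5117,-.410,.123,-96.7),(.5117,-.41,.0655,-96.7))
E
```

```text
clock: 11.25
tool_pos: [0.434, -0.0865, 0.1241]
orientation: [-179.8, 0.1, -100.8]
force: [0.5, 0.4, -1.8]
opening: 0.0181
gripper_force: 30.0
[0.757, -0.344, -0.0] [-0.0, 0.0, -0.011]
[0.763, -0.331, -0.0] [-0.0, 0.0, -0.012]
[0.77, -0.317, -0.0] [-0.0, 0.0, -0.011]
[0.775, -0.303, -0.001] [-0.001, 0.001, -0.012]
  -> [ 0.5117 -0.41    0.123 ] [180.   -0.  -96.7]
[-0.001, -0.0, 0.575] [0.0, -0.0, 0.0]
  -> [ 0.5117 -0.4099  0.0655] [180.   -0.  -96.7]
```

View pics/b.png

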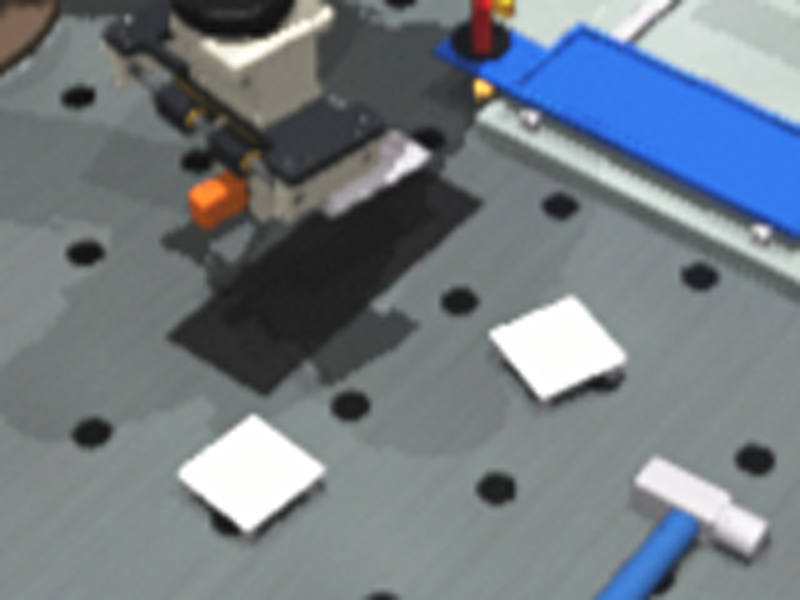

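The lifter is held: handle at (215,200), blade from (330,210) to its tip at (430,155), apparently level. The plates haven't been disturbed.

```bash
python3 -m creep '[{"grip":1,"delta_pos":[0.15,-0.07,0],"rotation":[0,0,0]},{"grip":1,"delta_pos":[0.4,-0.18,0],"rotation":[0,0,-0.01]},{"grip":1,"delta_pos":[0.7,-0.31,0],"rotation":[0,0,-0.02]},{"grip":1,"delta_pos":[0.95,-0.42,0],"rotation":[0,0,-0.03]},{"grip":1,"delta_pos":[0.95,-0.42,0],"rotation":[0,0,-0.045]}]'
python3 -m creep '[{"grip":1,"delta_pos":[0.3,-0.13,0],"rotation":[0,0,0]},{"grip":1,"delta_pos":[0.6,-0.25,0],"rotation":[0,0,0]},{"grip":1,"delta_pos":[0.95,-0.37,0],"rotation":[0,0,0]},{"grip":1,"delta_pos":[0.95,-0.37,0],"rotation":[0,0,0]}]'
python3 -m creep '[{"grip":1,"delta_pos":[0.3,-0.12,0],"rotation":[0,0,0]},{"grip":1,"delta_pos":[0.6,-0.24,0],"rotation":[0,0,0]},{"grip":1,"delta_pos":[0.95,-0.37,0],"rotation":[0,0,0]},{"grip":1,"delta_pos":[1,-0.41,0],"rotation":[0,0,0]},{"grip":1,"delta_pos":[1,-0.41,0],"rotation":[0,0,0]},]' || true
python3 - <<'E'
from h import *
plan((.5117,-.410,.123,-96.7),(.5117,-.41,.0655,-96.7))
print(ctrl.get_obs()['tool_pos'],ctrl.get_obs()['orientation'])
s=snap('top')
for a,p in blobs(s,'white',(205,150,350,270)):print(a,*rect(s,p,.02))
E
```

```text
clock: 11.8
tool_pos: [0.4564, -0.19, 0.1211]
orientation: [179.9, -0.0, -96.9]
force: [-0.8, 1.1, -1.3]
opening: 0.0181
gripper_force: 30.0
clock: 12.2
tool_pos: [0.4824, -0.2891, 0.121]
orientation: [179.9, -0.0, -96.9]
force: [-0.5, 1.2, -1.9]
opening: 0.018
gripper_force: 30.0
[0.582, -0.218, -0.01] [0.001, -0.0, -0.001]
[0.583, -0.217, -0.01] [0.0, -0.0, -0.001]
  -> [ 0.5117 -0.41    0.123 ] [180.   -0.  -96.7]
[-0.0, 0.0, 0.575] [0.0, -0.0, -0.0]
  -> [ 0.5117 -0.41    0.0655] [180.   -0.  -96.7]
[ 0.48238087 -0.28914905  0.12103021] [ 1.79909027e+02 -2.09719424e-02 -9.68806674e+01]
400 [ 0.6276 -0.0096] [ 0.6279 -0.0097] [66.6 66.1] 67.6 [65.7 66.4] 73.7
133 [0.5555 0.1482] [0.5588 0.1482] [  3.3 220.3] 89.8 [  5.6 219.7] 179.7
15 [ 0.5931 -0.2474] [ 0.5936 -0.247 ] [18.7  9.6] 11.1 [11.2 18.6] 175.8invalid input: not JSON, or not a number
```

```bash
python3 -m creep '[{"grip":1,"delta_pos":[0.3,-0.11,0],"rotation":[0,0,0]},{"grip":1,"delta_pos":[0.6,-0.22,0],"rotation":[0,0,0]},{"grip":1,"delta_pos":[0.85,-0.31,0],"rotation":[0,0,0]},{"grip":1,"delta_pos":[0.95,-0.35,0],"rotation":[0,0,0]}]'
python3 -m creep '[{"grip":1,"delta_pos":[0.215,-0.085,0.1],"rotation":[0,0,0]},{"grip":1,"delta_pos":[0.215,-0.085,0.25],"rotation":[0,0,0]},{"grip":1,"delta_pos":[0.215,-0.085,0.35],"rotation":[0,0,0]},{"grip":1,"delta_pos":[0.215,-0.085,0.35],"rotation":[0,0,0]}]'
python3 - <<'E'
from h import *
s=snap('top')
for a,p in blobs(s,'white',(205,150,350,270)):print(a,*rect(s,p,.02))
s=snap('scene')
cv2.imwrite('pics/c.png',cv2.resize(s['color'][200:300,130:290,::-1],None,fx=5,fy=5,interpolation=cv2.INTER_CUBIC))
plan((.5117,-.41,.0655,-96.7))
E
```

```text
clock: 12.65
tool_pos: [0.5056, -0.3857, 0.1214]
orientation: [179.9, 0.0, -96.8]
force: [-0.0, 0.7, -1.5]
opening: 0.0178
gripper_force: 30.0
clock: 13.05
tool_pos: [0.5101, -0.4055, 0.0852]
orientation: [179.8, 0.1, -96.7]
force: [1.1, 0.3, -0.8]
opening: 0.0177
gripper_force: 30.0
405 [ 0.6276 -0.0099] [ 0.6277 -0.01  ] [67.2 66.5] 67.6 [65.7 67.2] 97.0
139 [0.5604 0.1482] [0.5622 0.1482] [  3.3 227. ] 89.8 [  5.6 229.5] 179.8
[0.035, -0.007, 0.219] [0.001, 0.0, -0.0]
  -> [ 0.5117 -0.41    0.0655] [-180.     0.   -96.7]
```

View pics/c.png

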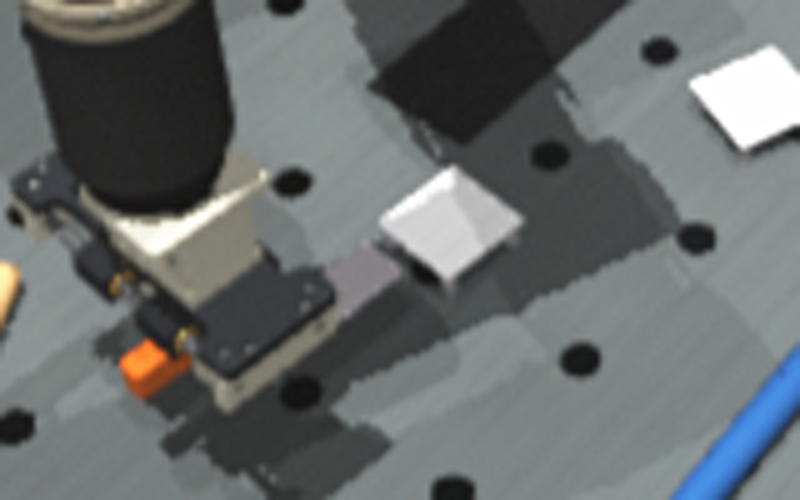

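The plate at crop (452,222) is shaded but hasn't moved: that is full-image (220,244), as before. The blade is aligned in front of it, with its tip near (390,258).

```bash
python3 -m creep '[{"grip":1,"delta_pos":[0.035,0,0.1],"rotation":[0,0,0]},{"grip":1,"delta_pos":[0.035,0,0.2],"rotation":[0,0,0]},{"grip":1,"delta_pos":[0.035,0,0.2],"rotation":[0,0,0]},{"grip":1,"delta_pos":[0.035,0,0.2],"rotation":[0,0,0]}]'
python3 - <<'E'
from h import *
s=snap('scene')
# lighter-than-bench pixels for the plate in shadow and the visible blade
m=((s['color'].astype(int).min(2)>100)&(s['color'].astype(int).ptp(2)<30) if hasattr(s['color'],'ptp') else (s['color'].astype(int).min(2)>100)).astype(np.uint8)
n,l,st,c=cv2.connectedComponentsWithStats(m[210:270,180:250])
print(st[1:],c[1:]+[180,210])
print(proj(s,(.5345,-.2163,.02)))
plan((.5117,-.41,.0655,-96.7),(.5228,-.3156,.0655,-96.7))
E
```

```text
clock: 13.55
tool_pos: [0.5109, -0.4108, 0.0671]
orientation: [179.9, 0.0, -96.8]
force: [0.1, -0.1, -1.4]
opening: 0.018
gripper_force: 30.0
[[   0    0   55   48 1586]
 [  60    0   10   20  134]
 [  33   16    1    1    1]
 [  14   43   16   17  141]
 [  39   45   31   15  230]
 [  11   53    1    1    1]] [[200.02332913 234.90983607]
 [245.8880597  218.85074627]
 [213.         226.        ]
 [200.87234043 260.22695035]
 [238.30869565 264.37826087]
 [191.         263.        ]]
[218.36345036 243.36820108]
[-0.01, -0.004, 0.02] [0.0, -0.0, -0.001]
  -> [ 0.5117 -0.41    0.0655] [180.   -0.  -96.7]
[-0.475, -0.0, 0.0] [0.0, -0.0, 0.0]
[-0.475, -0.001, 0.0] [0.0, -0.0, 0.0]
  -> [ 0.5228 -0.3156  0.0655] [180.   -0.  -96.7]
```

```bash
python3 -m creep '[{"grip":1,"delta_pos":[-0.1,0,0.01],"rotation":[0,0,0]},{"grip":1,"delta_pos":[-0.2,0,0.01],"rotation":[0,0,0]},{"grip":1,"delta_pos":[-0.3,0,0.01],"rotation":[0,0,0]},{"grip":1,"delta_pos":[-0.4,0,0.01],"rotation":[0,0,0]},{"grip":1,"delta_pos":[-0.5,0,0.01],"rotation":[0,0,0]}]'
python3 -m creep '[{"grip":1,"delta_pos":[-0.1,0,0],"rotation":[0,0,0]},{"grip":1,"delta_pos":[-0.2,0,0],"rotation":[0,0,0]},{"grip":1,"delta_pos":[-0.3,0,0],"rotation":[0,0,0]},{"grip":1,"delta_pos":[-0.4,0,0],"rotation":[0,0,0]},{"grip":1,"delta_pos":[-0.46,0,0],"rotation":[0,0,0]}]'
python3 - <<'E'
from h import *
s=snap('scene')
cv2.imwrite('pics/d.png',cv2.resize(s['color'][190:290,150:310,::-1],None,fx=5,fy=5,interpolation=cv2.INTER_CUBIC))
E
```

```text
clock: 14.1
tool_pos: [0.5173, -0.3601, 0.0668]
orientation: [-180.0, -0.0, -96.7]
force: [0.8, -0.7, -0.8]
opening: 0.0179
gripper_force: 30.0
clock: 14.6
tool_pos: [0.5226, -0.3146, 0.0666]
orientation: [-180.0, 0.0, -96.7]
force: [-0.3, 0.0, -1.1]
opening: 0.0179
gripper_force: 30.0
```

View pics/d.png

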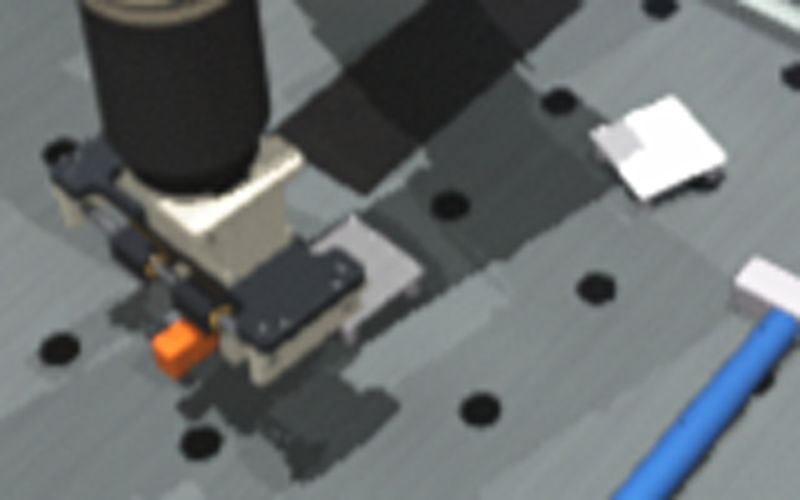

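The plate hasn't moved: its right corner at (423,270) is the same full-image pixel as before. The blade is under it, so I'll lift gently.

```bash
python3 -m creep '[{"grip":1,"delta_pos":[0,0,-0.05],"rotation":[0,0,0]},{"grip":1,"delta_pos":[0,0,-0.1],"rotation":[0,0,0]},{"grip":1,"delta_pos":[0,0,-0.15],"rotation":[0,0,0]},{"grip":1,"delta_pos":[0,0,-0.25],"rotation":[0,0,0]},{"grip":1,"delta_pos":[0,0,-0.35],"rotation":[0,0,0]}]'
python3 -m creep '[{"grip":1,"delta_pos":[0,0,-0.12],"rotation":[0,0,0]},{"grip":1,"delta_pos":[0,0,-0.25],"rotation":[0,0,0]},{"grip":1,"delta_pos":[0,0,-0.37],"rotation":[0,0,0]},{"grip":1,"delta_pos":[0,0,-0.45],"rotation":[0,0,0]},{"grip":1,"delta_pos":[0,0,-0.45],"rotation":[0,0,0]}]'
python3 - <<'E'
from h import *
s=snap('scene')
cv2.imwrite('pics/e.png',cv2.resize(s['color'][150:250,150:310,::-1],None,fx=5,fy=5,interpolation=cv2.INTER_CUBIC))
print(ctrl.get_obs()['moment'])
u=np.array([np.cos(np.radians(89.6)),np.sin(np.radians(89.6))])
for dx in(-.045,.045):
    c=np.array([.585+dx,.2065]);print(c-.1*u)
plan((.5223,.02,.147,-90.4),(.54,.1065,.147,-90.4),step=75)
E
```

```text
clock: 15.15
tool_pos: [0.5224, -0.3158, 0.1024]
orientation: [180.0, -0.0, -96.8]
force: [-1.3, -0.5, -2.1]
opening: 0.0176
gripper_force: 30.0
clock: 15.65
tool_pos: [0.5233, -0.3158, 0.1483]
orientation: [-179.8, -0.0, -96.8]
force: [0.7, 0.4, -2.7]
opening: 0.0175
gripper_force: 30.0
[-0.04387702  0.01674062 -0.01566519]
[0.53930187 0.10650244]
[0.62930187 0.10650244]
[-0.666, 0.08, 0.0] [-0.0, -0.0, -0.014]
[-0.668, 0.065, 0.0] [-0.0, -0.0, -0.014]
[-0.669, 0.051, 0.001] [-0.0, -0.0, -0.014]
[-0.67, 0.036, 0.0] [-0.0, -0.0, -0.014]
[-0.671, 0.021, 0.001] [-0.001, -0.0, -0.015]
  -> [0.5223 0.02   0.147 ] [180.   -0.  -90.4]
[-0.433, -0.086, -0.0] [0.0, -0.0, 0.0]
[-0.433, -0.086, -0.001] [0.0, -0.0, 0.0]
  -> [0.54   0.1065 0.147 ] [180.   -0.  -90.4]
```

View pics/e.png

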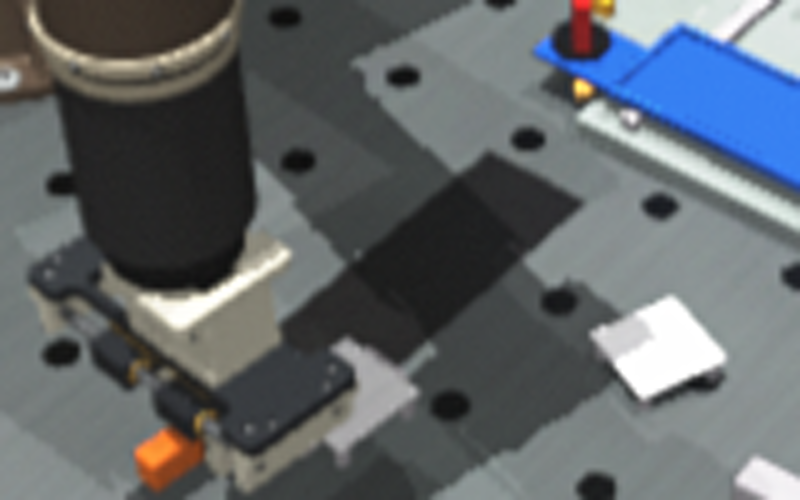

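The plate rides level on the blade at (375,400), about 0.9 N extra weight. I'll carry it to the tray in smooth ramps.

```bash
python3 -m creep '[{"grip":1,"delta_pos":[-0.05,0,0],"rotation":[0,0,-0.002]},{"grip":1,"delta_pos":[-0.14,0.02,0],"rotation":[0,0,-0.005]},{"grip":1,"delta_pos":[-0.28,0.035,0],"rotation":[0,0,-0.008]},{"grip":1,"delta_pos":[-0.43,0.05,0],"rotation":[0,0,-0.011]},{"grip":1,"delta_pos":[-0.58,0.07,0],"rotation":[0,0,-0.014]}]'
python3 -m creep '[{"grip":1,"delta_pos":[-0.15,0.015,0],"rotation":[0,0,-0.003]},{"grip":1,"delta_pos":[-0.3,0.03,0],"rotation":[0,0,-0.006]},{"grip":1,"delta_pos":[-0.45,0.045,0],"rotation":[0,0,-0.009]},{"grip":1,"delta_pos":[-0.6,0.06,0],"rotation":[0,0,-0.012]},{"grip":1,"delta_pos":[-0.75,0.07,0],"rotation":[0,0,-0.015]}]'
python3 -m creep '[{"grip":1,"delta_pos":[-0.15,0.01,0],"rotation":[0,0,-0.003]},{"grip":1,"delta_pos":[-0.3,0.02,0],"rotation":[0,0,-0.006]},{"grip":1,"delta_pos":[-0.45,0.03,0],"rotation":[0,0,-0.009]},{"grip":1,"delta_pos":[-0.6,0.04,0],"rotation":[0,0,-0.012]},{"grip":1,"delta_pos":[-0.75,0.05,0],"rotation":[0,0,-0.015]}]'
python3 -m creep '[{"grip":1,"delta_pos":[-0.15,0.0,0],"rotation":[0,0,-0.003]},{"grip":1,"delta_pos":[-0.3,0.0,0],"rotation":[0,0,-0.006]},{"grip":1,"delta_pos":[-0.42,0.0,0],"rotation":[0,0,-0.009]},{"grip":1,"delta_pos":[-0.5,0.0,0],"rotation":[0,0,-0.012]},{"grip":1,"delta_pos":[-0.54,0.0,0],"rotation":[0,0,-0.015]}]'
python3 - <<'E'
from h import *
plan((.5396,.1065,.147,-90.4),step=80)
s=snap('top')
im=s['color'];cv2.imwrite('pics/f.png',cv2.resize(im[140:260,120:280,::-1],None,fx=5,fy=5,interpolation=cv2.INTER_CUBIC))
for a,p in blobs(s,'white',(155,150,350,270)):print(a,*rect(s,p,.095),p.mean(0))
E
```

```text
clock: 16.2
tool_pos: [0.5223, -0.2555, 0.1464]
orientation: [180.0, 0.0, -95.5]
force: [-0.3, 0.8, -3.4]
opening: 0.0173
gripper_force: 30.0
clock: 16.7
tool_pos: [0.5225, -0.1805, 0.1466]
orientation: [-180.0, 0.0, -94.1]
force: [0.0, -1.0, -1.7]
opening: 0.0184
gripper_force: 30.0
clock: 17.2
tool_pos: [0.523, -0.1054, 0.1466]
orientation: [180.0, -0.0, -92.8]
force: [-0.2, -0.5, -2.1]
opening: 0.0178
gripper_force: 30.0
clock: 17.7
tool_pos: [0.5258, -0.0518, 0.1466]
orientation: [-180.0, -0.0, -91.4]
force: [0.1, -0.7, -2.5]
opening: 0.0178
gripper_force: 30.0
[-0.793, -0.05, -0.002] [-0.0, -0.0, -0.005]
[-0.793, -0.056, -0.002] [-0.0, -0.0, -0.006]
  -> [0.5396 0.1065 0.147 ] [-180.    -0.   -90.4]
365 [0.6235 0.2739] [0.6204 0.2716] [75.9 49.7] 0.9 [49.6 72.8] 173.1 [162.32328767 172.72054795]
339 [0.4146 0.2772] [0.4223 0.2693] [97.6 48.2] 0.9 [38.9 86.6] -171.9 [160.33333333 240.44247788]
162 [0.6814 0.2717] [0.6799 0.2725] [51.  32.1] 88.8 [33.1 53.5] 86.2 [163.2654321  154.51234568]
16 [0.5567 0.1133] [0.5555 0.1118] [13.2 15.4] 44.6 [11.7 18.6] 168.4 [214.25  192.875]
```

View pics/f.png

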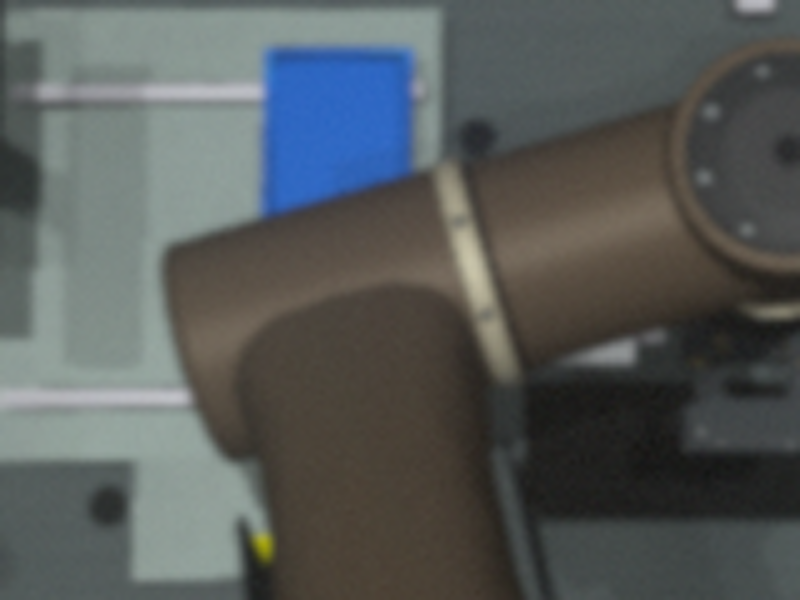

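The arm hides the load in the top view. Only the tray's far end at (340,130) is visible, unchanged. I'll continue over the tray.

```bash
python3 -m creep '[{"grip":1,"delta_pos":[-0.06,0,0],"rotation":[0,0,-0.002]},{"grip":1,"delta_pos":[-0.18,-0.01,0],"rotation":[0,0,-0.004]},{"grip":1,"delta_pos":[-0.32,-0.02,0],"rotation":[0,0,-0.006]},{"grip":1,"delta_pos":[-0.47,-0.03,0],"rotation":[0,0,-0.008]},{"grip":1,"delta_pos":[-0.62,-0.04,0],"rotation":[0,0,-0.011]}]'
python3 -m creep '[{"grip":1,"delta_pos":[-0.15,-0.01,0],"rotation":[0,0,0]},{"grip":1,"delta_pos":[-0.3,-0.02,0],"rotation":[0,0,0]},{"grip":1,"delta_pos":[-0.45,-0.03,0],"rotation":[0,0,0]},{"grip":1,"delta_pos":[-0.6,-0.04,0],"rotation":[0,0,0]},{"grip":1,"delta_pos":[-0.72,-0.05,0],"rotation":[0,0,0]}]'
python3 -m creep '[{"grip":1,"delta_pos":[-0.1,-0.01,0],"rotation":[0,0,0]},{"grip":1,"delta_pos":[-0.18,-0.02,0],"rotation":[0,0,0]},{"grip":1,"delta_pos":[-0.22,-0.02,0],"rotation":[0,0,0]},{"grip":1,"delta_pos":[-0.22,-0.02,0],"rotation":[0,0,0]}]'
python3 - <<'E'
from h import *
plan((.5396,.1065,.147,-90.4),(.5396,.1065,.122,-90.4),step=80)
s=snap('scene')
cv2.imwrite('pics/g.png',cv2.resize(s['color'][110:230,230:390,::-1],None,fx=5,fy=5,interpolation=cv2.INTER_CUBIC))
z=.1465-.0595+.003+.004
for dx,dy in((-33,-33),(33,-33),(33,33),(-33,33)): print(((proj(s,(.5396+dx/1000,.2065+dy/1000,z))-[230,110])*5).round())
E
```

```text
clock: 18.25
tool_pos: [0.5314, 0.0106, 0.1466]
orientation: [-180.0, 0.0, -90.4]
force: [-0.4, -0.4, -2.1]
opening: 0.0178
gripper_force: 30.0
clock: 18.75
tool_pos: [0.5369, 0.0826, 0.1466]
orientation: [-180.0, 0.0, -90.4]
force: [0.8, 0.1, -2.0]
opening: 0.0183
gripper_force: 30.0
clock: 19.15
tool_pos: [0.539, 0.1035, 0.1465]
orientation: [180.0, -0.0, -90.4]
force: [0.1, -0.1, -1.2]
opening: 0.0177
gripper_force: 30.0
[-0.03, -0.006, -0.005] [0.0, -0.0, -0.0]
  -> [0.5396 0.1065 0.147 ] [180.   -0.  -90.4]
[-0.0, 0.0, 0.25] [0.0, -0.0, -0.0]
  -> [0.5396 0.1065 0.122 ] [180.   -0.  -90.4]
[263. 245.]
[340. 282.]
[391. 234.]
[315. 199.]
```

View pics/g.png

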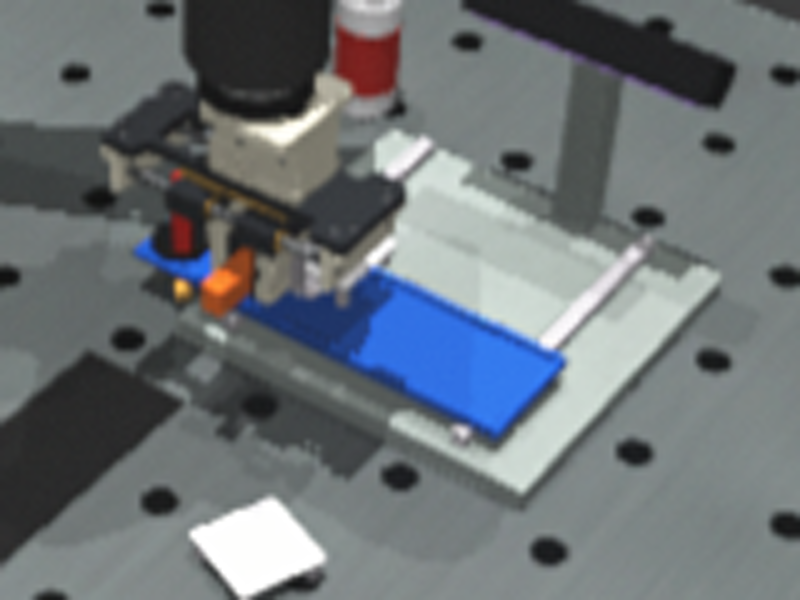

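The plate's visible right corner, at about (396,240), is within 2 mm of the prediction. I'll lower it now.

```bash
python3 -m creep '[{"grip":1,"delta_pos":[-0.03,0,0.06],"rotation":[0,0,0]},{"grip":1,"delta_pos":[-0.03,0,0.13],"rotation":[0,0,0]},{"grip":1,"delta_pos":[-0.03,0,0.2],"rotation":[0,0,0]},{"grip":1,"delta_pos":[-0.03,0,0.27],"rotation":[0,0,0]},{"grip":1,"delta_pos":[-0.03,0,0.31],"rotation":[0,0,0]}]'
python3 -m creep '[{"grip":1,"delta_pos":[0,0,0.02],"rotation":[0,0,0]},{"grip":1,"delta_pos":[0,0,0.04],"rotation":[0,0,0]},{"grip":1,"delta_pos":[0,0,0.06],"rotation":[0,0,0]},{"grip":1,"delta_pos":[0,0,0.07],"rotation":[0,0,0]},{"grip":1,"delta_pos":[0,0,0.07],"rotation":[0,0,0]}]'
python3 -m creep '[{"grip":1,"delta_pos":[0,0,0],"rotation":[0,0,0]},{"grip":1,"delta_pos":[0,0,0],"rotation":[0,0,0]}]'
```

```text
clock: 19.7
tool_pos: [0.5386, 0.1058, 0.1145]
orientation: [179.9, -0.0, -90.5]
force: [0.6, -1.1, -2.6]
opening: 0.0176
gripper_force: 30.0
clock: 20.2
tool_pos: [0.5391, 0.1062, 0.1086]
orientation: [-180.0, 0.0, -90.5]
force: [-0.3, 1.0, -1.4]
opening: 0.018
gripper_force: 30.0
clock: 20.4
tool_pos: [0.5391, 0.1062, 0.1087]
orientation: [-180.0, 0.0, -90.5]
force: [-0.0, -0.3, -1.6]
opening: 0.0179
gripper_force: 30.0
```

Unloaded. I'll withdraw slowly, then look.

```bash
python3 -m creep '[{"grip":1,"delta_pos":[0.05,0,0],"rotation":[0,0,0]},{"grip":1,"delta_pos":[0.15,0,0],"rotation":[0,0,0]},{"grip":1,"delta_pos":[0.3,0,0],"rotation":[0,0,0]},{"grip":1,"delta_pos":[0.45,0,0],"rotation":[0,0,0]},{"grip":1,"delta_pos":[0.6,0,0],"rotation":[0,0,0]}]'
python3 -m creep '[{"grip":1,"delta_pos":[0.15,0,0],"rotation":[0,0,0]},{"grip":1,"delta_pos":[0.3,0,0],"rotation":[0,0,0]},{"grip":1,"delta_pos":[0.45,0,0],"rotation":[0,0,0]},{"grip":1,"delta_pos":[0.6,0,-0.1],"rotation":[0,0,0]},{"grip":1,"delta_pos":[0.6,0,-0.3],"rotation":[0,0,0]}]'
python3 - <<'E'
from h import *
s=snap('scene')
cv2.imwrite('pics/i.png',cv2.resize(s['color'][110:230,230:390,::-1],None,fx=5,fy=5,interpolation=cv2.INTER_CUBIC))
for a,p in blobs(s,'white',(230,110,390,240)):print(a,*rect(s,p,.06),p.mean(0))
for a,p in blobs(s,'white',(230,190,390,240)):print(a,*rect(s,p,.02),p.mean(0))
E
```

```text
clock: 20.9
tool_pos: [0.5384, 0.0444, 0.1086]
orientation: [180.0, -0.0, -90.5]
force: [0.1, 1.2, -1.6]
opening: 0.0178
gripper_force: 30.0
clock: 21.4
tool_pos: [0.5368, -0.0162, 0.138]
orientation: [179.8, -0.1, -90.6]
force: [-0.1, 0.1, -1.4]
opening: 0.0177
gripper_force: 30.0
2679 [0.616  0.2611] [0.5819 0.2472] [285.5 377. ] 87.8 [251.  363.3] 171.6 [321.28032848 166.17357223]
317 [ 0.6546 -0.042 ] [ 0.6536 -0.0411] [68.5 67.4] 69.1 [66.2 68.6] 49.3 [281.35646688 219.16719243]
62 [0.3806 0.5056] [0.3828 0.5037] [45.8 43.4] 37.1 [39.  50.8] 114.0 [303.66129032 112.59677419]
15 [0.4429 0.3926] [0.4424 0.3928] [23.3 13.2] 37.0 [14.5 27. ] -172.1 [301.13333333 131.06666667]
346 [0.7057 0.175 ] [0.7004 0.16  ] [185.   89.7] 36.8 [ 78.8 157.8] -146.8 [328.76300578 197.10693642]
317 [ 0.6338 -0.0107] [ 0.6328 -0.0097] [70.9 69.8] 69.1 [68.6 71.1] 49.3 [281.35646688 219.16719243]
```

View pics/i.png

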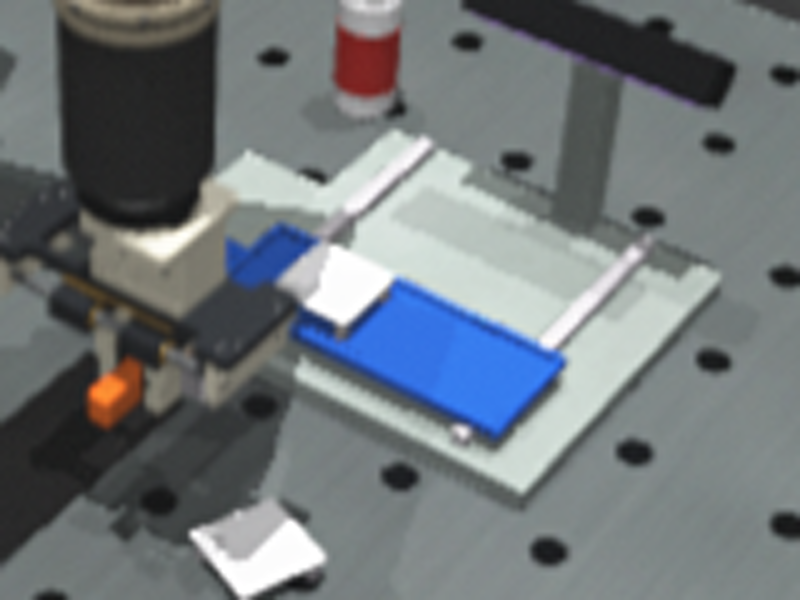

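The first plate sits flat on the tray at (340,285), and the other is still at (258,548). Next I'll go to the second plate.

Run:
```python
from h import *
plan((.5524,-.1897,.138,-112.7),(.5524,-.1897,.085,-112.7),(.5524,-.1897,.0655,-112.7))
```

```text
[0.871, -0.072, 0.022] [-0.001, 0.0, 0.123]
[0.841, -0.239, 0.022] [-0.001, 0.0, 0.124]
  -> [ 0.5524 -0.1897  0.138 ] [ 180.     0.  -112.7]
[0.001, -0.0, 0.53] [0.0, 0.0, -0.0]
  -> [ 0.5524 -0.1897  0.085 ] [ 180.     0.  -112.7]
[-0.0, -0.0, 0.195] [0.0, 0.0, -0.0]
  -> [ 0.5524 -0.1897  0.0655] [ 180.     0.  -112.7]
```

```bash
python3 -m creep '[{"grip":1,"delta_pos":[0.2,-0.02,0],"rotation":[0,0,0.03]},{"grip":1,"delta_pos":[0.4,-0.04,0],"rotation":[0,0,0.06]},{"grip":1,"delta_pos":[0.65,-0.06,0],"rotation":[0,0,0.09]},{"grip":1,"delta_pos":[0.87,-0.07,0],"rotation":[0,0,0.123]},{"grip":1,"delta_pos":[0.87,-0.07,0],"rotation":[0,0,0.123]}]'
python3 -m creep '[{"grip":1,"delta_pos":[0.2,-0.06,0],"rotation":[0,0,0.03]},{"grip":1,"delta_pos":[0.4,-0.12,0],"rotation":[0,0,0.06]},{"grip":1,"delta_pos":[0.65,-0.18,0],"rotation":[0,0,0.09]},{"grip":1,"delta_pos":[0.84,-0.24,0],"rotation":[0,0,0.123]},{"grip":1,"delta_pos":[0.84,-0.24,0],"rotation":[0,0,0.123]}]'
python3 - <<'E'
from h import *
plan((.5524,-.1897,.085,-112.7))
s=snap('top')
for a,p in blobs(s,'white',(130,150,350,270)):print(a,*rect(s,p,.02 if p.mean(0)[0]>230 else .06),p.mean(0))
s=snap('scene')
for a,p in blobs(s,'white',(230,190,300,240)):print(a,*rect(s,p,.02),p.mean(0))
E
```

```text
clock: 21.95
tool_pos: [0.5444, -0.1033, 0.1391]
orientation: [-180.0, -0.0, -101.7]
force: [-0.6, -0.0, -2.1]
opening: 0.0179
gripper_force: 30.0
clock: 22.45
tool_pos: [0.5513, -0.1898, 0.1389]
orientation: [-180.0, -0.0, -112.7]
force: [-0.5, 0.8, -0.8]
opening: 0.0179
gripper_force: 30.0
[-0.005, -0.01, 0.539] [-0.0, -0.0, -0.0]
  -> [ 0.5524 -0.1897  0.085 ] [-180.    -0.  -112.7]
2561 [0.5078 0.2972] [0.5201 0.3017] [293.7 158.5] 1.4 [114.4 273.8] 179.4 [156.67629832 211.47130027]
410 [0.5397 0.205 ] [0.54   0.2053] [63.9 60.5] 88.8 [63.  64.7] 86.0 [186.14634146 200.57317073]
232 [0.689  0.2926] [0.6918 0.3105] [115.5  32.9] 86.4 [32.4 93.9] 95.1 [158.93965517 155.01724138]
190 [0.5356 0.1459] [0.5478 0.1487] [ 12.5 204.1] 89.8 [ 10.  198.8] 178.9 [204.92105263 201.57894737]
20 [ 0.6635 -0.091 ] [ 0.6633 -0.0913] [16.6 11.9] 24.4 [13.1 17.2] -169.3 [278.   163.15]
493 [ 0.6104 -0.0209] [ 0.604  -0.0227] [156.1  94.8] 24.8 [ 68.9 142.7] -149.7 [273.88032454 217.89858012]
```

```bash
python3 -m creep '[{"grip":1,"delta_pos":[0,-0.01,0.15],"rotation":[0,0,0]},{"grip":1,"delta_pos":[0,-0.01,0.35],"rotation":[0,0,0]},{"grip":1,"delta_pos":[0,-0.01,0.5],"rotation":[0,0,0]},{"grip":1,"delta_pos":[0,-0.01,0.5],"rotation":[0,0,0]}]'
python3 - <<'E'
from h import *
plan((.5524,-.1897,.0655,-112.7))
s=snap('scene')
cv2.imwrite('pics/j.png',cv2.resize(s['color'][160:280,190:350,::-1],None,fx=5,fy=5,interpolation=cv2.INTER_CUBIC))
c=np.array([.6277,-.0098]);a=np.radians(67.4)
for i in range(4):
    t=a+np.pi/4+i*np.pi/2;print(((proj(s,(*(c+.0467*np.array([np.cos(t),np.sin(t)])),.02))-[190,160])*5).round())
E
```

```text
clock: 22.95
tool_pos: [0.5506, -0.1874, 0.0868]
orientation: [179.8, -0.1, -112.5]
force: [-1.0, 0.3, -1.1]
opening: 0.0176
gripper_force: 30.0
[0.014, -0.026, 0.213] [0.002, -0.001, 0.002]
  -> [ 0.5524 -0.1897  0.0655] [ 180.     0.  -112.7]
[465. 243.]
[382. 278.]
[434. 341.]
[519. 304.]
```

View pics/j.png

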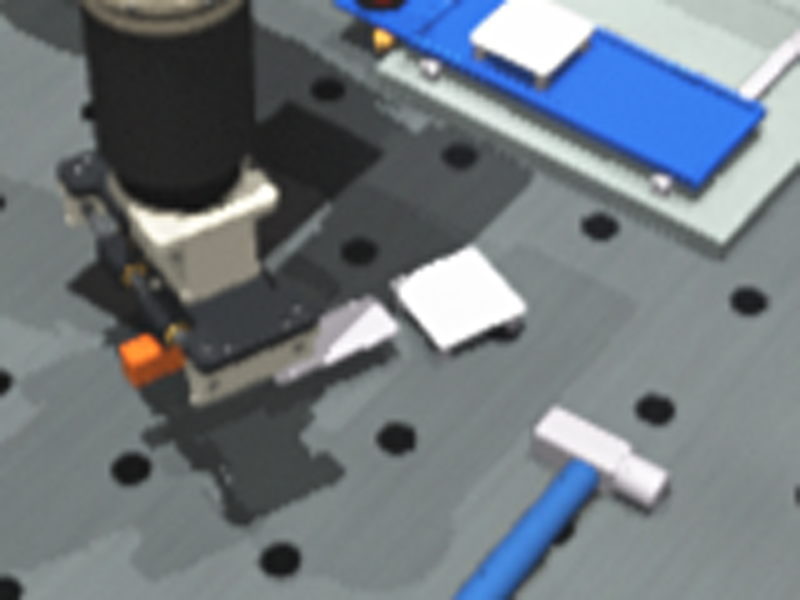

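The second plate at (458,298) hasn't moved, and the blade is aligned with its tip at (395,325). I'll descend and slide it under.

```bash
python3 -m creep '[{"grip":1,"delta_pos":[0,0,0.1],"rotation":[0,0,0]},{"grip":1,"delta_pos":[0,0,0.215],"rotation":[0,0,0]},{"grip":1,"delta_pos":[0,0,0.215],"rotation":[0,0,0]},{"grip":1,"delta_pos":[0,0,0.215],"rotation":[0,0,0]}]'
python3 - <<'E'
from h import *
plan((.5524,-.1897,.0655,-112.7),(.5891,-.1021,.0655,-112.7))
E
```

```text
clock: 23.4
tool_pos: [0.5518, -0.1884, 0.0668]
orientation: [180.0, -0.0, -112.6]
force: [1.2, 0.2, -1.4]
opening: 0.0174
gripper_force: 30.0
[0.01, -0.01, 0.013] [0.0, -0.0, 0.001]
  -> [ 0.5523 -0.1897  0.0655] [ 180.    -0.  -112.7]
[-0.475, -0.001, -0.0] [0.0, -0.0, 0.0]
[-0.475, -0.0, -0.0] [0.0, -0.0, 0.0]
  -> [ 0.5891 -0.1021  0.0655] [ 180.    -0.  -112.7]
```

```bash
python3 -m creep '[{"grip":1,"delta_pos":[-0.1,-0.01,0.01],"rotation":[0,0,0]},{"grip":1,"delta_pos":[-0.2,-0.01,0.01],"rotation":[0,0,0]},{"grip":1,"delta_pos":[-0.3,-0.01,0.01],"rotation":[0,0,0]},{"grip":1,"delta_pos":[-0.4,-0.01,0.01],"rotation":[0,0,0]},{"grip":1,"delta_pos":[-0.5,-0.01,0.01],"rotation":[0,0,0]}]'
python3 -m creep '[{"grip":1,"delta_pos":[-0.1,0,0],"rotation":[0,0,0]},{"grip":1,"delta_pos":[-0.2,0,0],"rotation":[0,0,0]},{"grip":1,"delta_pos":[-0.3,0,0],"rotation":[0,0,0]},{"grip":1,"delta_pos":[-0.4,0,0],"rotation":[0,0,0]},{"grip":1,"delta_pos":[-0.44,0,0],"rotation":[0,0,0]}]'
python3 - <<'E'
from h import *
s=snap('scene')
for a,p in blobs(s,'white',(255,195,300,240)):print(a,*rect(s,p,.02),p.mean(0),p.max(0))
E
python3 -m creep '[{"grip":1,"delta_pos":[0,0,-0.05],"rotation":[0,0,0]},{"grip":1,"delta_pos":[0,0,-0.1],"rotation":[0,0,0]},{"grip":1,"delta_pos":[0,0,-0.15],"rotation":[0,0,0]},{"grip":1,"delta_pos":[0,0,-0.25],"rotation":[0,0,0]},{"grip":1,"delta_pos":[0,0,-0.35],"rotation":[0,0,0]}]'
python3 -m creep '[{"grip":1,"delta_pos":[0,0,-0.12],"rotation":[0,0,0]},{"grip":1,"delta_pos":[0,0,-0.25],"rotation":[0,0,0]},{"grip":1,"delta_pos":[0,0,-0.37],"rotation":[0,0,0]},{"grip":1,"delta_pos":[0,0,-0.47],"rotation":[0,0,0]},{"grip":1,"delta_pos":[0,0,-0.47],"rotation":[0,0,0]}]'
python3 - <<'E'
from h import *
s=snap('scene')
cv2.imwrite('pics/k.png',cv2.resize(s['color'][130:250,210:370,::-1],None,fx=5,fy=5,interpolation=cv2.INTER_CUBIC))
plan((.629,.0,.147,-90.4),(.629,.1063,.147,-90.4),step=75)
E
```

```text
clock: 23.9
tool_pos: [0.5726, -0.1415, 0.0662]
orientation: [-180.0, 0.0, -112.6]
force: [0.3, 0.4, -1.8]
opening: 0.0177
gripper_force: 30.0
clock: 24.4
tool_pos: [0.5896, -0.101, 0.0661]
orientation: [-180.0, 0.0, -112.6]
force: [0.1, 0.1, -1.2]
opening: 0.0176
gripper_force: 30.0
202 [ 0.6449 -0.0057] [ 0.6341 -0.0105] [70.5 67.3] 70.2 [47.3 77.3] 109.5 [284.94554455 219.74752475] [295. 229.]
56 [0.5176 0.0321] [0.5168 0.0367] [63.2 20.7] 67.6 [18.  59.1] 62.3 [261.21428571 197.41071429] [271. 201.]
clock: 24.95
tool_pos: [0.589, -0.1023, 0.102]
orientation: [-180.0, -0.0, -112.6]
force: [0.3, 0.2, -1.8]
opening: 0.0176
gripper_force: 30.0
clock: 25.45
tool_pos: [0.59, -0.1019, 0.1501]
orientation: [-179.8, 0.1, -112.6]
force: [-0.2, -0.2, -2.8]
opening: 0.0179
gripper_force: 30.0
[-0.546, 0.013, 0.01] [-0.001, 0.0, -0.123]
[-0.539, -0.091, 0.011] [-0.0, 0.0, -0.124]
  -> [0.629 0.    0.147] [-180.     0.   -90.4]
[-0.531, 0.003, 0.0] [-0.0, 0.0, 0.0]
[-0.532, 0.004, 0.0] [-0.0, 0.0, 0.0]
  -> [0.629  0.1063 0.147 ] [-180.     0.   -90.4]
```

View pics/k.png

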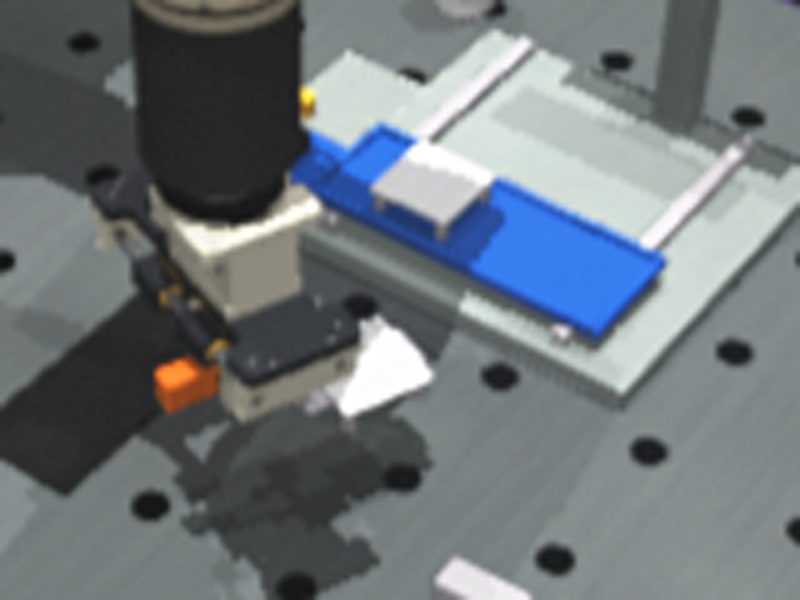

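The second plate is lifted level at (390,370). The first plate sits flat on the tray at (435,190). I'll carry the second one over.

```bash
python3 -m creep '[{"grip":1,"delta_pos":[-0.04,0,0],"rotation":[0,0,-0.01]},{"grip":1,"delta_pos":[-0.12,0,0],"rotation":[0,0,-0.03]},{"grip":1,"delta_pos":[-0.22,0.005,0],"rotation":[0,0,-0.055]},{"grip":1,"delta_pos":[-0.33,0.01,0],"rotation":[0,0,-0.08]},{"grip":1,"delta_pos":[-0.44,0.01,0],"rotation":[0,0,-0.105]}]'
python3 -m creep '[{"grip":1,"delta_pos":[-0.11,-0.01,0],"rotation":[0,0,-0.025]},{"grip":1,"delta_pos":[-0.22,-0.02,0],"rotation":[0,0,-0.05]},{"grip":1,"delta_pos":[-0.33,-0.04,0],"rotation":[0,0,-0.075]},{"grip":1,"delta_pos":[-0.43,-0.06,0],"rotation":[0,0,-0.1]},{"grip":1,"delta_pos":[-0.53,-0.07,0],"rotation":[0,0,-0.12]}]'
python3 - <<'E'
from h import *
plan((.629,.1063,.147,-90.4),step=90)
E
```

```text
clock: 26.0
tool_pos: [0.6054, -0.0598, 0.1478]
orientation: [180.0, -0.0, -102.9]
force: [-0.1, 0.7, -3.1]
opening: 0.0177
gripper_force: 30.0
clock: 26.5
tool_pos: [0.6243, -0.0101, 0.1481]
orientation: [-180.0, 0.0, -92.2]
force: [0.0, -0.3, -2.1]
opening: 0.0179
gripper_force: 30.0
[-0.583, -0.001, 0.005] [-0.0, 0.0, -0.01]
[-0.582, -0.01, 0.006] [-0.0, 0.0, -0.01]
  -> [0.629  0.1063 0.147 ] [-180.     0.   -90.4]
```

```bash
python3 -m creep '[{"grip":1,"delta_pos":[-0.1,0,0],"rotation":[0,0,-0.005]},{"grip":1,"delta_pos":[-0.23,0,0],"rotation":[0,0,-0.01]},{"grip":1,"delta_pos":[-0.37,0,0],"rotation":[0,0,-0.015]},{"grip":1,"delta_pos":[-0.5,0,0],"rotation":[0,0,-0.02]},{"grip":1,"delta_pos":[-0.63,0,0],"rotation":[0,0,-0.02]}]'
python3 -m creep '[{"grip":1,"delta_pos":[-0.13,0,0],"rotation":[0,0,0]},{"grip":1,"delta_pos":[-0.26,0,0],"rotation":[0,0,0]},{"grip":1,"delta_pos":[-0.38,0,0],"rotation":[0,0,0]},{"grip":1,"delta_pos":[-0.48,0,0],"rotation":[0,0,0]},{"grip":1,"delta_pos":[-0.53,0,0],"rotation":[0,0,0]}]'
python3 -m creep '[{"grip":1,"delta_pos":[0,0,0],"rotation":[0,0,0]}]'
python3 - <<'E'
from h import *
plan((.629,.1063,.116,-90.4),(.629,.1063,.1085,-90.4),step=90)
s=snap('scene')
cv2.imwrite('pics/l.png',cv2.resize(s['color'][110:230,230:390,::-1],None,fx=5,fy=5,interpolation=cv2.INTER_CUBIC))
z=.148-.0595+.003+.004
for dx,dy in((-33,-33),(33,-33),(33,33),(-33,33)): print(((proj(s,(.629+.002+dx/1000,.2065+dy/1000,z))-[230,110])*5).round())
E
```

```text
clock: 27.0
tool_pos: [0.6265, 0.0532, 0.1481]
orientation: [-180.0, 0.0, -90.5]
force: [0.2, 0.2, -2.0]
opening: 0.0181
gripper_force: 30.0
clock: 27.5
tool_pos: [0.627, 0.1061, 0.148]
orientation: [-180.0, -0.0, -90.5]
force: [0.2, -0.5, -2.3]
opening: 0.0177
gripper_force: 30.0
clock: 27.6
tool_pos: [0.627, 0.1056, 0.148]
orientation: [180.0, -0.0, -90.5]
force: [-0.9, 0.4, -2.7]
opening: 0.0179
gripper_force: 30.0
[-0.007, -0.02, 0.32] [0.0, -0.0, -0.001]
  -> [0.629  0.1063 0.116 ] [180.   -0.  -90.4]
[0.0, 0.0, 0.075] [0.0, -0.0, -0.0]
  -> [0.629  0.1063 0.1085] [180.   -0.  -90.4]
[370. 294.]
[451. 332.]
[501. 282.]
[421. 246.]
```

View pics/l.png

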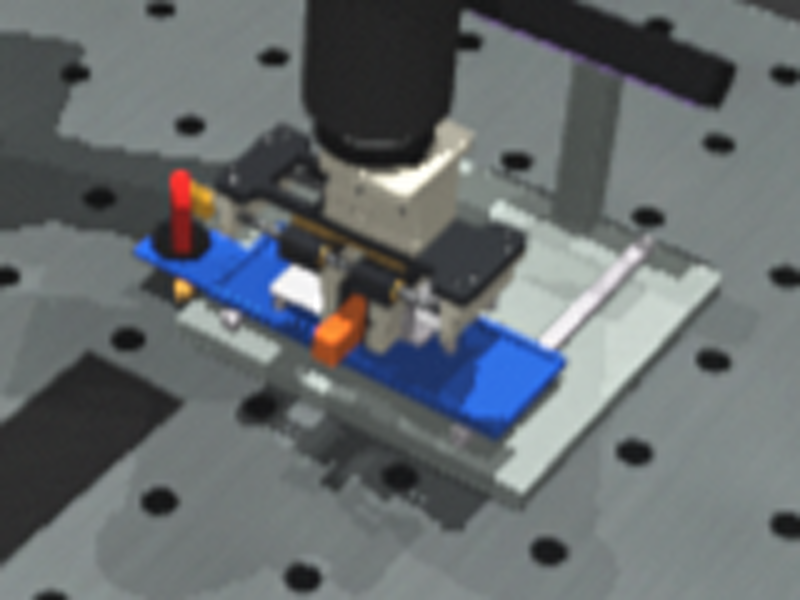

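The held plate is hidden behind the gripper, with the first plate visible at (300,285). The pose matches the plan, so I'll lower and withdraw.

```bash
python3 -m creep '[{"grip":1,"delta_pos":[0,-0.01,0.06],"rotation":[0,0,0]},{"grip":1,"delta_pos":[0,-0.02,0.13],"rotation":[0,0,0]},{"grip":1,"delta_pos":[0,-0.02,0.2],"rotation":[0,0,0]},{"grip":1,"delta_pos":[0,-0.02,0.27],"rotation":[0,0,0]},{"grip":1,"delta_pos":[0,-0.02,0.32],"rotation":[0,0,0]}]'
python3 -m creep '[{"grip":1,"delta_pos":[0,0,0.02],"rotation":[0,0,0]},{"grip":1,"delta_pos":[0,0,0.04],"rotation":[0,0,0]},{"grip":1,"delta_pos":[0,0,0.06],"rotation":[0,0,0]},{"grip":1,"delta_pos":[0,0,0.075],"rotation":[0,0,0]},{"grip":1,"delta_pos":[0,0,0.075],"rotation":[0,0,0]}]'
python3 -m creep '[{"grip":1,"delta_pos":[0,0,0],"rotation":[0,0,0]},{"grip":1,"delta_pos":[0,0,0],"rotation":[0,0,0]}]'
```

```text
clock: 28.15
tool_pos: [0.6286, 0.1046, 0.1149]
orientation: [179.9, -0.0, -90.6]
force: [-0.1, -0.6, -2.4]
opening: 0.0179
gripper_force: 30.0
clock: 28.65
tool_pos: [0.629, 0.105, 0.1086]
orientation: [-180.0, 0.0, -90.6]
force: [0.6, -0.2, -1.3]
opening: 0.0176
gripper_force: 30.0
clock: 28.85
tool_pos: [0.6291, 0.105, 0.1088]
orientation: [-180.0, 0.0, -90.6]
force: [0.1, -0.3, -1.0]
opening: 0.0178
gripper_force: 30.0
```

```bash
python3 -m creep '[{"grip":1,"delta_pos":[0.05,0,0],"rotation":[0,0,0]},{"grip":1,"delta_pos":[0.15,0,0],"rotation":[0,0,0]},{"grip":1,"delta_pos":[0.3,0,0],"rotation":[0,0,0]},{"grip":1,"delta_pos":[0.45,0,0],"rotation":[0,0,0]},{"grip":1,"delta_pos":[0.6,0,0],"rotation":[0,0,0]}]'
python3 -m creep '[{"grip":1,"delta_pos":[0.15,0,0],"rotation":[0,0,0]},{"grip":1,"delta_pos":[0.3,0,0],"rotation":[0,0,0]},{"grip":1,"delta_pos":[0.45,0,0],"rotation":[0,0,0]},{"grip":1,"delta_pos":[0.65,0,-0.1],"rotation":[0,0,0]},{"grip":1,"delta_pos":[0.85,0,-0.2],"rotation":[0,0,0]}]'
python3 - <<'E'
from h import *
# mat: dark blob after masking
plan((.4335,-.0865,.13,-100.8),(.4335,-.0865,.0625,-100.8))
E
```

```text
clock: 29.35
tool_pos: [0.6283, 0.0432, 0.1086]
orientation: [180.0, -0.0, -90.6]
force: [0.4, 0.7, -1.2]
opening: 0.0176
gripper_force: 30.0
clock: 29.85
tool_pos: [0.6273, -0.0415, 0.1285]
orientation: [180.0, -0.0, -90.5]
force: [0.9, 0.4, -1.1]
opening: 0.0178
gripper_force: 30.0
[0.156, 0.645, -0.004] [0.0, -0.0, 0.038]
[0.195, 0.634, -0.005] [0.0, -0.0, 0.038]
[0.232, 0.621, -0.004] [0.0, -0.0, 0.038]
  -> [ 0.4335 -0.0865  0.13  ] [ 180.    -0.  -100.8]
[-0.001, -0.0, 0.675] [0.0, -0.0, -0.0]
  -> [ 0.4335 -0.0865  0.0625] [ 180.    -0.  -100.8]
```

```bash
python3 -m creep '[{"grip":1,"delta_pos":[0.05,0.2,0],"rotation":[0,0,0.01]},{"grip":1,"delta_pos":[0.1,0.45,0],"rotation":[0,0,0.02]},{"grip":1,"delta_pos":[0.16,0.65,0],"rotation":[0,0,0.038]},{"grip":1,"delta_pos":[0.16,0.65,0],"rotation":[0,0,0.038]}]'
python3 -m creep '[{"grip":1,"delta_pos":[0.07,0.22,0],"rotation":[0,0,0.01]},{"grip":1,"delta_pos":[0.14,0.45,0],"rotation":[0,0,0.02]},{"grip":1,"delta_pos":[0.19,0.63,0],"rotation":[0,0,0.038]},{"grip":1,"delta_pos":[0.19,0.63,0],"rotation":[0,0,0.038]}]'
python3 -m creep '[{"grip":1,"delta_pos":[0.07,0.22,0],"rotation":[0,0,0.01]},{"grip":1,"delta_pos":[0.16,0.45,0],"rotation":[0,0,0.02]},{"grip":1,"delta_pos":[0.23,0.62,0],"rotation":[0,0,0.038]},{"grip":1,"delta_pos":[0.23,0.62,0],"rotation":[0,0,0.038]},{"grip":1,"delta_pos":[0.23,0.62,0],"rotation":[0,0,0.038]}]'
python3 - <<'E'
from h import *
plan((.4335,-.0865,.070,-100.8),(.4335,-.0865,.0625,-100.8))
s=snap('top')
im=s['color'];cv2.imwrite('pics/m.png',cv2.resize(im[130:270,110:300,::-1],None,fx=4,fy=4,interpolation=cv2.INTER_CUBIC))
for a,p in blobs(s,'white',(130,130,350,270)):print(a,*rect(s,p,.06),p.mean(0))
E
```

```text
clock: 30.25
tool_pos: [0.5599, -0.0568, 0.1287]
orientation: [179.9, 0.0, -94.1]
force: [0.5, -0.2, -1.1]
opening: 0.0178
gripper_force: 30.0
clock: 30.65
tool_pos: [0.4964, -0.0708, 0.1287]
orientation: [180.0, 0.0, -97.5]
force: [1.5, -1.6, -1.6]
opening: 0.0177
gripper_force: 30.0
clock: 31.15
tool_pos: [0.4349, -0.0849, 0.1291]
orientation: [-179.9, 0.0, -100.8]
force: [-0.2, -0.5, -0.4]
opening: 0.0181
gripper_force: 30.0
[0.018, 0.011, 0.591] [-0.001, 0.0, 0.0]
  -> [ 0.4335 -0.0865  0.07  ] [-180.     0.  -100.8]
[0.0, 0.0, 0.075] [-0.0, 0.0, 0.0]
  -> [ 0.4335 -0.0865  0.0625] [-180.     0.  -100.8]
1053 [0.5435 0.2954] [0.5702 0.3189] [183.1 125.7] 0.6 [ 91.1 175.7] 160.9 [157.39126306 200.0617284 ]
670 [0.4327 0.3018] [0.4234 0.3181] [125.1  95.8] 88.8 [ 80.8 127.1] -135.5 [154.84925373 235.33134328]
412 [0.5397 0.2051] [0.54   0.2053] [64.  60.5] 88.8 [62.9 65. ] 85.2 [186.09708738 200.56796117]
396 [0.6298 0.2043] [0.63   0.2043] [62.9 60.7] 0.0 [62.8 64.8] -156.2 [186.45454545 172.5479798 ]
96 [0.6802 0.2937] [0.6827 0.3066] [105.6  13.2] 88.8 [11.6 95.9] 90.6 [158.57291667 157.6875    ]
74 [ 0.7478 -0.0663] [ 0.7466 -0.0653] [19.5 36.9] 88.5 [20.3 39.8] -177.3 [270.31081081 135.13513514]
41 [0.5812 0.144 ] [0.5835 0.1439] [ 3.2 67.6] 89.8 [ 5.5 67.8] -179.6 [205.46341463 187.19512195]
```

View pics/m.png

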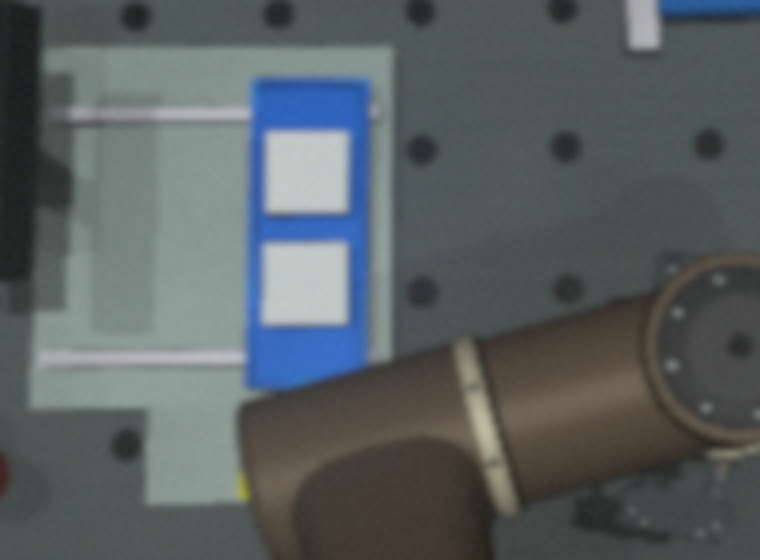

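Both plates lie flat and side by side inside the rim, at (307,172) and (305,283). I'll set the lifter down where it was picked up.

```bash
python3 -m creep '[{"grip":1,"delta_pos":[0.02,0.01,0.15],"rotation":[0,0,0]},{"grip":1,"delta_pos":[0.02,0.01,0.3],"rotation":[0,0,0]},{"grip":1,"delta_pos":[0.02,0.01,0.45],"rotation":[0,0,0]},{"grip":1,"delta_pos":[0.02,0.01,0.59],"rotation":[0,0,0]},{"grip":1,"delta_pos":[0.02,0.01,0.59],"rotation":[0,0,0]}]'
python3 -m creep '[{"grip":1,"delta_pos":[0,0,0.03],"rotation":[0,0,0]},{"grip":1,"delta_pos":[0,0,0.06],"rotation":[0,0,0]},{"grip":1,"delta_pos":[0,0,0.075],"rotation":[0,0,0]},{"grip":1,"delta_pos":[0,0,0.08],"rotation":[0,0,0]},{"grip":1,"delta_pos":[0,0,0.08],"rotation":[0,0,0]}]'
python3 -m creep '[{"grip":1,"delta_pos":[0,0,0],"rotation":[0,0,0]},{"grip":1,"delta_pos":[0,0,0],"rotation":[0,0,0]}]'
```

```text
clock: 31.7
tool_pos: [0.4324, -0.0867, 0.068]
orientation: [179.8, -0.1, -100.8]
force: [0.6, 1.1, -1.6]
opening: 0.0178
gripper_force: 30.0
clock: 32.2
tool_pos: [0.4331, -0.0867, 0.0624]
orientation: [-179.9, 0.0, -100.8]
force: [-1.0, -0.6, 4.8]
opening: 0.0178
gripper_force: 30.0
clock: 32.4
tool_pos: [0.433, -0.0867, 0.0623]
orientation: [-179.9, 0.0, -100.8]
force: [-1.2, -2.1, 6.3]
opening: 0.0176
gripper_force: 30.0
```

```bash
python3 -m creep '[{"grip":0,"delta_pos":[0,0,-0.005],"rotation":[0,0,0]},{"grip":0,"delta_pos":[0,0,-0.005],"rotation":[0,0,0]},{"grip":0,"delta_pos":[0,0,-0.005],"rotation":[0,0,0]},{"grip":0,"delta_pos":[0,0,-0.005],"rotation":[0,0,0]},{"grip":0,"delta_pos":[0,0,-0.005],"rotation":[0,0,0]}]'
python3 -m creep '[{"grip":0,"delta_pos":[0,0,-0.1],"rotation":[0,0,0]},{"grip":0,"delta_pos":[0,0,-0.4],"rotation":[0,0,0]},{"grip":0,"delta_pos":[0,0,-0.7],"rotation":[0,0,0]},{"grip":0,"delta_pos":[0,0,-1.0],"rotation":[0,0,0]},{"grip":0,"delta_pos":[0,0,-1.0],"rotation":[0,0,0]}]'
python3 - <<'E'
from h import *
s=snap('top')
for k,z in(('orange',.067),('red',.093),('white',.06),('black',.003)):
    for a,p in blobs(s,k,(130,150,320,275)):print(k,a,*rect(s,p,z))
s=snap('scene')
for a,p in blobs(s,'orange',(150,150,300,260)):print(a,*rect(s,p,.07),p.mean(0))
plan((.4155,.190,.165,-50.3),(.4155,.190,.0867,-50.3))
E
```

```text
clock: 32.9
tool_pos: [0.4325, -0.0866, 0.062]
orientation: [180.0, -0.0, -100.8]
force: [-0.4, 0.7, -0.2]
opening: 0.0522
gripper_force: 0.0
clock: 33.4
tool_pos: [0.4349, -0.0864, 0.1666]
orientation: [-179.6, 0.1, -100.8]
force: [1.2, 0.9, -0.5]
opening: 0.0863
gripper_force: 0.0
white 1017 [0.5407 0.2957] [0.5655 0.3189] [173.6 125.6] 0.6 [ 90.8 168.9] 159.6
white 567 [0.4362 0.3066] [0.4234 0.3197] [121.8  95.8] 88.8 [ 80.  125.7] -135.8
white 412 [0.5397 0.2051] [0.54   0.2053] [64.  60.5] 88.8 [62.9 65. ] 85.2
white 397 [0.6297 0.2043] [0.63   0.2043] [63.  60.7] 0.0 [62.8 65.1] -152.6
white 93 [0.6802 0.2924] [0.6778 0.3026] [16.4 99.6] 6.4 [12.  91.8] 90.8
white 35 [0.5864 0.1441] [0.5899 0.1439] [ 3.2 61.3] 89.8 [ 5.4 60.5] -179.0
white 16 [0.4242 0.0671] [0.4249 0.0666] [17.7 10.8] 17.7 [11.1 16.6] -147.7
193 [ 0.4433 -0.0938] [ 0.4436 -0.0908] [102.1  32.7] 78.2 [31.7 95.3] 80.3 [220.54404145 198.46632124]
[-0.894, 0.23, -0.005] [-0.001, 0.0, -0.187]
[-0.923, -0.039, -0.005] [-0.0, 0.0, -0.187]
[-0.872, -0.305, -0.006] [-0.001, 0.0, -0.187]
  -> [0.4155 0.19   0.165 ] [180.    0.  -50.3]
[0.001, -0.0, 0.783] [0.0, 0.0, -0.0]
  -> [0.4155 0.19   0.0867] [180.    0.  -50.3]
```

```bash
python3 -m creep '[{"grip":0,"delta_pos":[-0.3,0.08,0],"rotation":[0,0,-0.06]},{"grip":0,"delta_pos":[-0.6,0.16,0],"rotation":[0,0,-0.12]},{"grip":0,"delta_pos":[-0.9,0.23,0],"rotation":[0,0,-0.187]},{"grip":0,"delta_pos":[-0.9,0.23,0],"rotation":[0,0,-0.187]}]'
python3 -m creep '[{"grip":0,"delta_pos":[-0.3,-0.01,0],"rotation":[0,0,-0.06]},{"grip":0,"delta_pos":[-0.6,-0.03,0],"rotation":[0,0,-0.12]},{"grip":0,"delta_pos":[-0.92,-0.04,0],"rotation":[0,0,-0.187]},{"grip":0,"delta_pos":[-0.92,-0.04,0],"rotation":[0,0,-0.187]}]'
python3 -m creep '[{"grip":0,"delta_pos":[-0.3,-0.1,0],"rotation":[0,0,-0.06]},{"grip":0,"delta_pos":[-0.6,-0.2,0],"rotation":[0,0,-0.12]},{"grip":0,"delta_pos":[-0.9,-0.3,0],"rotation":[0,0,-0.187]},{"grip":0,"delta_pos":[-0.9,-0.3,0],"rotation":[0,0,-0.187]},{"grip":0,"delta_pos":[-0.9,-0.3,0],"rotation":[0,0,-0.187]}]'
python3 - <<'E'
from h import *
plan((.4135,.193,.0867,-50.3))
E
```

```text
clock: 33.9
tool_pos: [0.4264, 0.0082, 0.1615]
orientation: [179.9, -0.0, -83.6]
force: [0.1, 0.3, -0.4]
opening: 0.0875
gripper_force: 0.0
clock: 34.3
tool_pos: [0.4211, 0.1, 0.1616]
orientation: [180.0, -0.0, -66.9]
force: [0.6, -0.4, 0.1]
opening: 0.088
gripper_force: 0.0
clock: 34.8
tool_pos: [0.4134, 0.1921, 0.1612]
orientation: [179.9, -0.0, -50.4]
force: [0.1, -0.4, 0.5]
opening: 0.0876
gripper_force: 0.0
[-0.006, -0.008, 0.745] [0.001, -0.0, -0.001]
  -> [0.4135 0.1929 0.0867] [180.   -0.  -50.3]
```

```bash
python3 -m creep '[{"grip":0,"delta_pos":[0,0,0.2],"rotation":[0,0,0]},{"grip":0,"delta_pos":[0,0,0.4],"rotation":[0,0,0]},{"grip":0,"delta_pos":[0,0,0.6],"rotation":[0,0,0]},{"grip":0,"delta_pos":[0,0,0.74],"rotation":[0,0,0]},{"grip":0,"delta_pos":[0,0,0.74],"rotation":[0,0,0]}]'
python3 -m creep '[{"grip":1,"delta_pos":[0,0,0],"rotation":[0,0,0]},{"grip":1,"delta_pos":[0,0,0],"rotation":[0,0,0]},{"grip":1,"delta_pos":[0,0,0],"rotation":[0,0,0]},{"grip":1,"delta_pos":[0,0,0],"rotation":[0,0,0]},{"grip":1,"delta_pos":[0,0,0],"rotation":[0,0,0]}]'
python3 -m creep '[{"grip":1,"delta_pos":[0,0,0],"rotation":[0,0,0]},{"grip":1,"delta_pos":[0,0,0],"rotation":[0,0,0]},{"grip":1,"delta_pos":[0,0,0],"rotation":[0,0,0]},{"grip":1,"delta_pos":[0,0,0],"rotation":[0,0,0]},{"grip":1,"delta_pos":[0,0,0],"rotation":[0,0,0]}]'
python3 -m creep '[{"grip":1,"delta_pos":[0,0,0],"rotation":[0,0,0]},{"grip":1,"delta_pos":[0,0,0],"rotation":[0,0,0]}]'
python3 - <<'E'
from h import *
o=ctrl.get_obs();p=o['tool_pos'];plan((p[0]+.001,p[1]+.111,p[2],-50.3),step=120)
E
```

```text
clock: 35.3
tool_pos: [0.4127, 0.1901, 0.0862]
orientation: [179.7, -0.0, -50.5]
force: [0.7, 0.1, 0.6]
opening: 0.0877
gripper_force: 0.0
clock: 35.8
tool_pos: [0.4139, 0.1928, 0.0885]
orientation: [-180.0, 0.0, -50.3]
force: [-0.0, -0.1, -0.6]
opening: 0.0532
gripper_force: 0.0
clock: 36.3
tool_pos: [0.4146, 0.1933, 0.0883]
orientation: [-179.9, 0.0, -50.3]
force: [5.5, 1.3, -9.3]
opening: 0.0141
gripper_force: 30.0
clock: 36.5
tool_pos: [0.4145, 0.1933, 0.0882]
orientation: [-179.9, 0.0, -50.3]
force: [4.7, 2.6, -5.6]
opening: 0.0138
gripper_force: 30.0
[-0.848, -0.717, 0.001] [-0.001, 0.0, -0.0]
  -> [0.4155 0.3043 0.0882] [-180.     0.   -50.3]
```

```bash
python3 -m creep '[{"grip":1,"delta_pos":[-0.03,-0.025,0],"rotation":[0,0,0]},{"grip":1,"delta_pos":[-0.1,-0.085,0],"rotation":[0,0,0]},{"grip":1,"delta_pos":[-0.18,-0.155,0],"rotation":[0,0,0]},{"grip":1,"delta_pos":[-0.27,-0.23,0],"rotation":[0,0,0]},{"grip":1,"delta_pos":[-0.36,-0.305,0],"rotation":[0,0,0]}]'
python3 -m creep '[{"grip":1,"delta_pos":[-0.09,-0.075,0],"rotation":[0,0,0]},{"grip":1,"delta_pos":[-0.18,-0.15,0],"rotation":[0,0,0]},{"grip":1,"delta_pos":[-0.27,-0.225,0],"rotation":[0,0,0]},{"grip":1,"delta_pos":[-0.34,-0.285,0],"rotation":[0,0,0]},{"grip":1,"delta_pos":[-0.4,-0.34,0],"rotation":[0,0,0]}]'
python3 -m creep '[{"grip":1,"delta_pos":[-0.04,-0.035,0],"rotation":[0,0,0]},{"grip":1,"delta_pos":[-0.07,-0.06,0],"rotation":[0,0,0]},{"grip":1,"delta_pos":[-0.09,-0.075,0],"rotation":[0,0,0]},{"grip":1,"delta_pos":[-0.1,-0.085,0],"rotation":[0,0,0]},{"grip":1,"delta_pos":[-0.1,-0.085,0],"rotation":[0,0,0]}]'
python3 - <<'E'
from h import *
s=snap('top')
for k,z in(('blue',.045),('white',.06)):
    for a,p in blobs(s,k,(100,140,320,240)):print(k,a,*rect(s,p,z))
E
```

```text
clock: 37.0
tool_pos: [0.4149, 0.2398, 0.0882]
orientation: [-180.0, -0.1, -50.3]
force: [8.2, -2.4, -3.9]
opening: 0.0138
gripper_force: 30.0
clock: 37.5
tool_pos: [0.4156, 0.2924, 0.0881]
orientation: [180.0, -0.1, -50.3]
force: [5.7, -2.2, -1.0]
opening: 0.0137
gripper_force: 30.0
clock: 38.0
tool_pos: [0.4156, 0.3037, 0.0881]
orientation: [179.9, -0.1, -50.3]
force: [8.6, -6.5, 1.7]
opening: 0.0138
gripper_force: 30.0
blue 1108 [0.5883 0.3053] [0.5707 0.3152] [ 94.6 278.8] 89.3 [ 97.9 304.6] -174.9
white 2389 [0.5542 0.1962] [0.5547 0.2018] [118.8 220.5] 89.8 [110.2 219. ] -179.2
white 538 [0.6993 0.1988] [0.7005 0.2024] [115.1  52.9] 88.8 [ 54.5 109.6] 92.7
white 414 [0.5418 0.3152] [0.5416 0.3156] [63.8 62.9] 0.8 [63.3 65. ] 78.1
white 398 [0.6299 0.3148] [0.6295 0.3139] [62.7 63.7] 0.7 [62.7 65.2] 113.3
white 277 [0.4466 0.0083] [0.4459 0.0059] [85.8 32.8] 79.3 [33.7 82. ] 80.4
white 55 [0.5381 0.3856] [0.5371 0.3856] [19.1 54.2] 73.0 [16.2 53.5] 167.4
white 16 [0.4868 0.347 ] [0.4852 0.3466] [15.8  8.7] 44.9 [ 9.5 18.2] 58.9
```

```bash
python3 -m creep '[{"grip":1,"delta_pos":[0,0,0],"rotation":[0,0,0.08]},{"grip":1,"delta_pos":[0,0,0],"rotation":[0,0,0.16]},{"grip":1,"delta_pos":[0,0,0],"rotation":[0,0,0.25]},{"grip":1,"delta_pos":[0,0,0],"rotation":[0,0,0.34]},{"grip":1,"delta_pos":[0,0,0],"rotation":[0,0,0.42]}]'
python3 -m creep '[{"grip":1,"delta_pos":[0,0,0],"rotation":[0,0,0.08]},{"grip":1,"delta_pos":[0,0,0],"rotation":[0,0,0.17]},{"grip":1,"delta_pos":[0,0,0],"rotation":[0,0,0.26]},{"grip":1,"delta_pos":[0,0,0],"rotation":[0,0,0.35]},{"grip":1,"delta_pos":[0,0,0],"rotation":[0,0,0.44]}]'
python3 -m creep '[{"grip":1,"delta_pos":[0,0,0],"rotation":[0,0,0.02]},{"grip":1,"delta_pos":[0,0,0],"rotation":[0,0,0.02]},{"grip":1,"delta_pos":[0,0,0],"rotation":[0,0,0.02]},{"grip":1,"delta_pos":[0,0,0],"rotation":[0,0,0.02]}]'
python3 -c "
from plant import ctrl;print(ctrl.get_obs()['moment'])"
```

```text
clock: 38.55
tool_pos: [0.415, 0.3034, 0.0881]
orientation: [179.9, -0.2, -88.5]
force: [3.5, -6.8, 5.0]
opening: 0.014
gripper_force: 30.0
clock: 39.05
tool_pos: [0.4143, 0.3036, 0.0881]
orientation: [-180.0, -0.2, -128.1]
force: [-2.0, -4.2, 6.6]
opening: 0.0137
gripper_force: 30.0
clock: 39.45
tool_pos: [0.4143, 0.3037, 0.0881]
orientation: [-180.0, -0.2, -129.5]
force: [-1.6, -3.5, 5.6]
opening: 0.0139
gripper_force: 30.0
[-1.35974248  0.33783142  0.06500254]
```

```bash
python3 -m creep '[{"grip":1,"delta_pos":[0,0,0],"rotation":[0,0,0.03]},{"grip":1,"delta_pos":[0,0,0],"rotation":[0,0,0.03]},{"grip":1,"delta_pos":[0,0,0],"rotation":[0,0,0.03]}]'
python3 -c "
from plant import ctrl;print(ctrl.get_obs()['moment'])"
```

```text
clock: 39.75
tool_pos: [0.4144, 0.3038, 0.0881]
orientation: [-179.9, -0.2, -132.1]
force: [-1.8, -4.6, 5.4]
opening: 0.0142
gripper_force: 30.5
[-1.70532452  0.39100308  0.69397125]
```

The moment rose to 0.69 N m, so the knob is at its locked end stop. I'll ease off, release and rise.

```bash
python3 -m creep '[{"grip":1,"delta_pos":[0,0,0],"rotation":[0,0,-0.025]},{"grip":0,"delta_pos":[0,0,0],"rotation":[0,0,-0.025]},{"grip":0,"delta_pos":[0,0,0],"rotation":[0,0,-0.025]},{"grip":0,"delta_pos":[0,0,0],"rotation":[0,0,-0.025]},{"grip":0,"delta_pos":[0,0,0],"rotation":[0,0,-0.025]}]'
python3 -m creep '[{"grip":0,"delta_pos":[0,0,-0.1],"rotation":[0,0,0]},{"grip":0,"delta_pos":[0,0,-0.4],"rotation":[0,0,0]},{"grip":0,"delta_pos":[0,0,-0.7],"rotation":[0,0,0]},{"grip":0,"delta_pos":[0,0,-1.0],"rotation":[0,0,0]},{"grip":0,"delta_pos":[0,0,-1.0],"rotation":[0,0,0]}]'
python3 -m creep '[{"grip":0,"delta_pos":[0.5,0,-0.3],"rotation":[0,0,0]},{"grip":0,"delta_pos":[0.9,0,-0.3],"rotation":[0,0,0]},{"grip":0,"delta_pos":[0.9,0,-0.3],"rotation":[0,0,0]},{"grip":0,"delta_pos":[0.9,0,-0.3],"rotation":[0,0,0]},{"grip":0,"delta_pos":[0.9,0,-0.3],"rotation":[0,0,0]}]'
python3 - <<'E'
from h import *
print(ctrl.get_obs()['tool_pos'])
for n in('scene','top'):
    s=snap(n)
    for k,z in(('blue',.045),('white',.06),('orange',.067),('red',.093)):
        for a,p in blobs(s,k,(100,120,330,260)):
            if a<600 or k=='blue':print(n,k,a,*rect(s,p,z),p.mean(0).round(1))
E
```

```text
clock: 40.25
tool_pos: [0.4151, 0.3056, 0.088]
orientation: [180.0, 0.0, -130.0]
force: [0.3, -0.6, 0.1]
opening: 0.0401
gripper_force: 0.0
clock: 40.75
tool_pos: [0.4168, 0.3073, 0.1931]
orientation: [-180.0, 0.5, -129.9]
force: [-0.5, 0.6, 1.0]
opening: 0.08
gripper_force: 0.0
clock: 41.25
tool_pos: [0.3576, 0.2369, 0.2184]
orientation: [180.0, 0.1, -130.0]
force: [0.7, 1.3, -0.5]
opening: 0.0877
gripper_force: 0.0
[0.35763262 0.23694394 0.21842654]
scene blue 488 [0.5234 0.2937] [0.5265 0.3113] [101.6 249.6] 88.6 [ 91.5 218.1] 173.8 [304.4 154.7]
scene blue 59 [ 0.7905 -0.1148] [ 0.7922 -0.1157] [22.9 36.8] 3.9 [21.7 33.1] 84.5 [304.  256.1]
scene white 356 [0.5399 0.3345] [0.5311 0.3341] [109.4 118.1] 76.7 [ 77.1 118.2] 122.6 [314.  147.7]
scene white 204 [ 0.7975 -0.0941] [ 0.7974 -0.0935] [29.7 87.9] 87.2 [27.8 87.8] 176.5 [310.  249.8]
scene white 171 [ 0.4932 -0.0312] [ 0.4912 -0.0361] [88.  37.1] 79.2 [35.4 80.8] 85.5 [244.1 196.4]
scene white 61 [0.6158 0.2993] [0.6106 0.3018] [25.6 63.9] 31.1 [26.5 54.1] 113.3 [326.3 160.1]
scene white 17 [-0.0181 -0.1083] [-0.0191 -0.1088
[... 897 characters left out ...]
.2 100.7] 99.0 [188.4 153.9]
top white 276 [0.4465 0.0081] [0.4459 0.0058] [85.7 32.8] 79.3 [33.6 81.7] 80.7 [249.2 228.8]
top white 154 [0.4587 0.1728] [0.4583 0.1771] [68.7 25. ] 89.8 [22.6 67.2] 86.9 [196.4 226. ]
top white 168 [0.5045 0.3878] [0.5194 0.3928] [81.3 51.4] 6.4 [40.3 73.8] 169.4 [127.7 212.9]
top white 138 [0.3983 0.2627] [0.4002 0.2689] [97.6 27.7] 44.3 [ 21.8 115.3] -135.1 [167.3 246.2]
top white 126 [ 0.7613 -0.0659] [ 0.7635 -0.0658] [19.5 70.7] 88.5 [19.4 69.2] -177.7 [270.1 131.1]
top white 80 [0.4583 0.3691] [0.4598 0.3639] [69.3 18.7] 88.8 [16.6 60.6] 74.8 [133.3 227.5]
top orange 177 [ 0.4324 -0.0863] [ 0.4326 -0.0862] [92.1 18.4] 79.3 [18.4 91.8] 78.9 [279.7 232.5]
```

The knob, lifter, plates and tray all measure where they should be, and the knob's pixels match the locked start. I'm handing the job in.

```bash
python3 -c "
from plant import ctrl;print(ctrl.close_job())"
```

```text
the job is handed in; nothing more can be done
None
```

I handed the job in at about 41 s on the robot's clock: both plates present lie flat on the tray, the tray is home and locked, and the lifter is back on its mat; the hand-in returned no verdict, so this rests on my last camera measurements.

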